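# Pack the stripped camera's parts into its job caddy

## Robot

A 6-joint arm with a two-finger parallel gripper is mounted at the origin on the work surface. World frame = base frame: x ahead of the robot, y to its left, z up, the work surface at z = 0. Lengths are in m, angles in rad, forces in N, time in s.
With the tool pointing down it reaches from about 0.35 to 0.975 m from the base axis. Payload 4.9 kg.
Tool frame: the origin (TCP) lies on the mounting face of the last link; the fingertips stand 173 mm ahead of it and the grasp point (between the pads) lies 155 mm ahead of it; z points along the fingers, y is the direction in which the jaws open and shut (so a half turn about z gives the same grasp; the last joint's range is limited). The gripper opens to 85 mm and grips with 20 to 120 N. Pads are 22 mm wide; open, the fingers measure 114 mm over their backs; the gripper's body (76 mm by 85 mm) begins 54 mm behind the grasp point. The pads swing forward as they close: fully open they stand 13 mm farther back than shut.
Start: joints at [1.227, 0.053, 1.613, -0, 1.476, -0.119], TCP at [0.139, 0.609, 0.405] pointing down, gripper open.
Joint ranges: [-3.01, 3.01], [-1.01, 2.22], [0.06, 2.58], [-1.02, 4.17], [0.09, 2.62], [-3.14, 3.14]. Speed limits (rad/s): [2.57, 2.57, 3.14, 3.14, 3.14, 3.14].

## Interface

Orientations are given as a rotation vector (axis times angle).
In Python, from station import ctrl gives the robot as it stands. The module is installed in compiled form; this text tells all that it offers.
- The arm moves only by the tool jog_arm, never from a script. Its argument "steps" is a list of rows, each a list of 2 entries, a list of its own where there are three numbers: the shift along the tool's x, y, z in cm, then the turn, a rotation vector about the tool's x, y, z in degrees. In form: [[[tx, ty, tz], [rx, ry, rz]], ...]. A call has 1 to 8 rows; each row shifts and turns the pose as measured when the row begins, along the tool's axes as they then stand; what a row does not reach is not made up. A row lasts 1/10 s, in which the tool goes at most 50 mm and 8.59 degrees, less where a joint would pass 70% of its speed; a pose out of reach is approached as far as the arm can. A call is refused whole if a number of a shift passes 5 or a number of a turn 8.59, either way. A call with a gripper value outside its range is refused whole. "fingers" is the gripper command: -1 is shut, 1 is fully open, values between are in proportion, set as the call begins (left out, the last holds). The fingers move at their own pace and stop on an object; "grip_force" is the grip in N (left out, the last holds). Time passes only in rows, so rows that do not move let the fingers close. It gives the time, the measured TCP pose, the force and the opening at its end, in the units of the state.
- ctrl.get_obs(): the state, without advancing time (a new reading comes with each control period).
- ctrl.get_image(name): name is "scene" or "top"; returns the picture (480x640x3 uint8, red, green, blue); there is no depth.
- ctrl.camera_info(name): a dict with "K" (3x3 intrinsics, pixels), "dist_coeffs" ([k1, k2, p1, p2, k3] as OpenCV has them; the pictures are not rectified), "camera_from_world" (4x4, takes a point from world to camera coordinates). Camera axes: x right, y up, looking along -z (the intrinsics and any distortion apply to the point x, -y, -z); pixel columns grow to the right and rows downward; lengths in m; the calibration is good to about 2 mm. A picture is of the moment at which its call begins. camera_info takes no time and is no camera call.
- ctrl.finish_job(): hands the job in, once; it reports no verdict.
The state is a dict: "t": time; "q": joint angles; "dq": joint speeds; "effort": joint torques, N m; "tool_pos": TCP position; "tool_rot": TCP orientation; "contact_force": force on the tool from outside, world axes, zero at the start; "wrist_torque": the same for the moment, N m; "opening": finger opening in m.
Only numpy, scipy, OpenCV 4.12 (cv2) and the standard library are available. Lean on these libraries where they do the work, as an engineer would, in place of code of your own. Each camera call takes 0.05 s, during which the arm holds its last target.

## Task

Pack this camera's parts into the grey job caddy without dropping any: lower the green circuit board over the four brass posts until it lies flat on the black block, stack the aluminium cover plate over the same posts flat on top of it, stand the orange-rimmed lens upright in the blue cup, and lay the brass ring flat over the white stub. Leave the blue board, the white-rimmed lens and the screw jar where they are: they do not belong to this job. Let go of everything at the end.

Things in the scene. Friction and masses are not known exactly. Their poses are not given: they have to be found in the camera images.
- caddy: Grey open tray, fixed, 120 (local x) x 320 (y) mm; wall 16 high, 4 thick; floor 4. Origin: centre of underside, on the bench. In its middle a black block 70 x 44, top 14 mm above the origin; on it four upright brass posts, 5 mm thick, at x = +-28, y = +-16 mm, tapered tips 50 mm above the origin. Blue cup and white stub stand in its two ends, about 105 mm along +-y; which is where varies.
- lens_cup: Blue shallow round cup fixed in one end of the caddy: outside 68 mm, inside 60 mm across, rim 11 mm above its origin, inner floor 3 mm above its origin. Origin: centre of its underside, 4 mm above the bench.
- ring_stub: White round disc, 64 mm across and 3 mm thick, with an upright white stub 24 mm thick in its centre (tapered at the top, top 21 mm above the origin), fixed in the other end of the caddy. Origin: centre of the underside, 4 mm above the bench.
- green_board: Green circuit board, loose, 76 x 52 x 5 mm, 50 g. Origin: centre of underside; z up, x along the 76 mm side. Four through holes, 9 mm, at x = +-28, y = +-16 mm (a half turn is the same). Two white spacers (6 x 16, at x = +-28, y = 0) rise to 22 mm and carry the cover plate. Grip: dark heat sink in the middle, 28 (x) x 14 (y), top at 20 mm. Seated underside: 14 mm above the caddy's origin.
- cover_plate: Loose aluminium cover plate, 76 x 52 x 5 mm, 55 g. Origin: centre of underside; z up, x along the 76 mm side. Four through holes, 9 mm, at x = +-28, y = +-16 mm (a half turn is the same). Grip: black block in the middle of the top, 28 (x) x 14 (y), top 21 mm above the underside. Seated underside: 36 mm above the caddy's origin.
- orange_lens: Loose lens cell: upright black cylinder with a ribbed side, 44 mm across, 34 mm high, about 110 g, dark glass in an orange rim on top. Origin: centre of its underside.
- brass_ring: Loose brass ring lying flat: outside 50 mm, hole 36 mm across, 16 mm high, about 70 g. Origin: centre of its underside.
- blue_board: Look-alike, not part of the job: same board as the green one (76 x 52 mm, 22 mm high over its spacers, loose) but blue. Origin: centre of its underside.
- white_lens: Look-alike, not part of the job: same lens cell as the orange-rimmed one (44 mm across, 34 mm high, loose) but its rim is white. Origin: centre of its underside.
- jar: Bystander: closed green glass screw jar with a steel cap, 68 mm across, 55 mm high, loose, beside the work. Origin: centre of its underside.
Things that resemble listed ones, but are neither listed nor needed, are in the scene too. Leave any pink or red look-alike of the cover_plate alone.

How it is judged:
By the outcome, as a careful person would: the job done as asked, in the order asked, and still so for the second after the job is handed in, with the robot touching nothing.
It also fails if it takes over 96 s, if anything falls off the work surface, if the arm or the gripper's body presses on something with over 40 N, if the wrist force passes 120 N, or if a joint passes its speed limit or range.

## Working session

There is one attempt and no reset: what is moved stays moved. The work goes in short steps, Python scripts to look and compute and a tool call to move; the robot and the scene stay as the last step left them, time stands still between calls to the robot, and variables do not carry over. Pictures are saved under pics/ and viewed, and the job is handed in when it is done.

Besides the shell and the picture viewer there is one more tool, called as name([rows], argument=value, ...), one row to a line, values as JSON. jog_arm: Moves the arm, as the interface text tells. Its arguments: {"type":"object","properties":{"steps":{"type":"array","items":{"type":"array"}},"fingers":{"type":"number"},"grip_force":{"type":"number"}},"required":["steps"]}

```bash
mkdir -p pics; ls
python3 - <<'E'
from station import ctrl
import cv2,numpy as np
np.set_printoptions(precision=4,suppress=True)
for n in("scene","top"):
    im=ctrl.get_image(n); cv2.imwrite(f"pics/{n}0.png",im[:,:,::-1])
    c=ctrl.camera_info(n); print(n,np.array(c["K"]),c["dist_coeffs"]);print(np.array(c["camera_from_world"]))
print(ctrl.get_obs())
E
```

```text
pics
scene [[464.5708   0.     321.2464]
 [  0.     464.5708 239.8921]
 [  0.       0.       1.    ]] [-0.0264  0.      0.      0.      0.    ]
[[ 0.6795  0.7336 -0.0022 -0.416 ]
 [-0.4543  0.4231  0.784   0.1704]
 [ 0.5761 -0.5317  0.6208 -1.1693]
 [ 0.      0.      0.      1.    ]]
top [[436.3382   0.     323.5298]
 [  0.     436.3382 239.2736]
 [  0.       0.       1.    ]] [0.0021 0.     0.     0.     0.    ]
[[-0.0065 -1.     -0.0026  0.0837]
 [ 0.9815 -0.0068  0.1912 -0.5002]
 [-0.1912 -0.0013  0.9816 -0.9606]
 [ 0.      0.      0.      1.    ]]
{'t': 0.1, 'q': array([ 1.227 ,  0.0533,  1.6141,  0.    ,  1.476 , -0.119 ]), 'dq': array([-0.0002, -0.0013, -0.0016,  0.001 , -0.0009, -0.0004]), 'effort': array([  0.0001, -39.4903, -37.1363,  -0.0001,   0.004 ,   0.    ]), 'tool_pos': array([0.1392, 0.6091, 0.4036]), 'tool_rot': array([-0.3523, -3.1213,  0.0028]), 'contact_force': array([ 0.1502, -0.146 , -1.0493]), 'wrist_torque': array([-0.0397, -0.0112, -0.0203]), 'opening': 0.08537918259668613}
```

View pics/scene0.png

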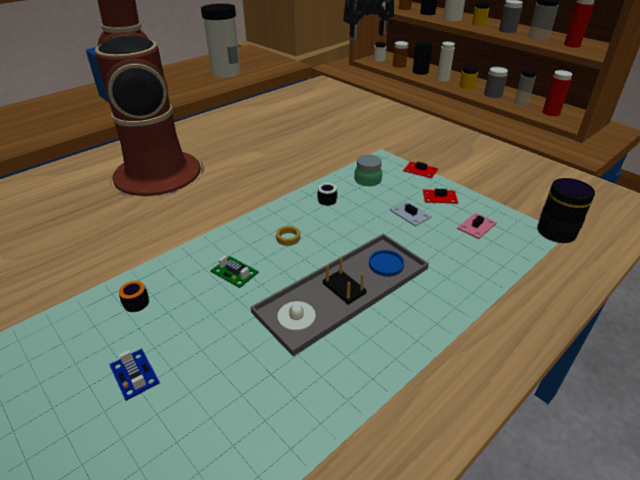

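View pics/top0.png

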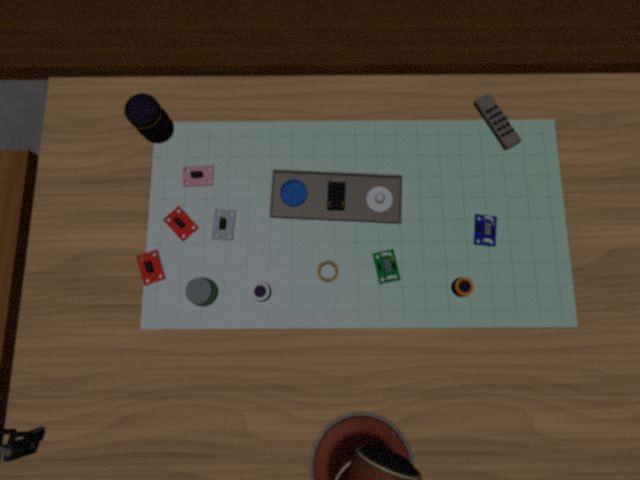

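Top view: caddy about (336,196), with cup (294,193), posts (337,195) and stub (380,199). Green board is at (387,266), ring (328,271), orange lens (463,287), jar (201,291), white lens (261,291) and blue board (485,230). Cover plate candidates: grey (223,224), pink (198,176), red (181,223) and red (150,267). The grey one fits "aluminium". I'll confirm that in enlarged crops.

Run:
```python
import cv2,numpy as np
t=cv2.imread("pics/top0.png"); s=cv2.imread("pics/scene0.png")
def g(i,k):return cv2.resize(i,None,fx=k,fy=k,interpolation=cv2.INTER_CUBIC)
a=g(t[155:315,130:265],3.7); cv2.imwrite("pics/cropA.png",a[:600,:800])
b=g(t[160:310,260:500],3.3); cv2.imwrite("pics/cropB.png",b[:600,:800])
c=g(s[200:360,200:440],3.3); cv2.imwrite("pics/cropC.png",c[:600,:800])
```

```text
(no output)
```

View pics/cropA.png

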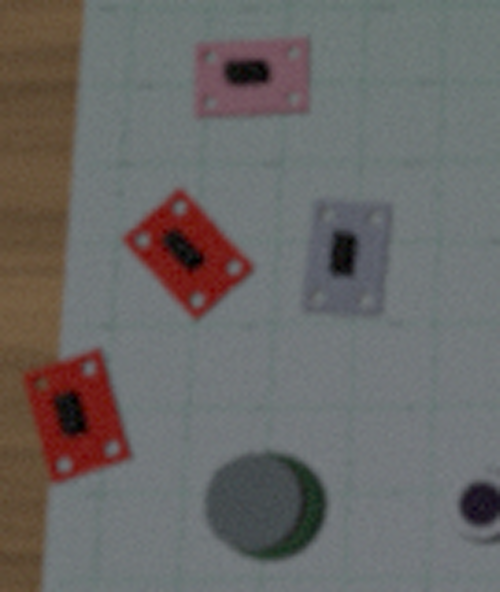

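View pics/cropB.png

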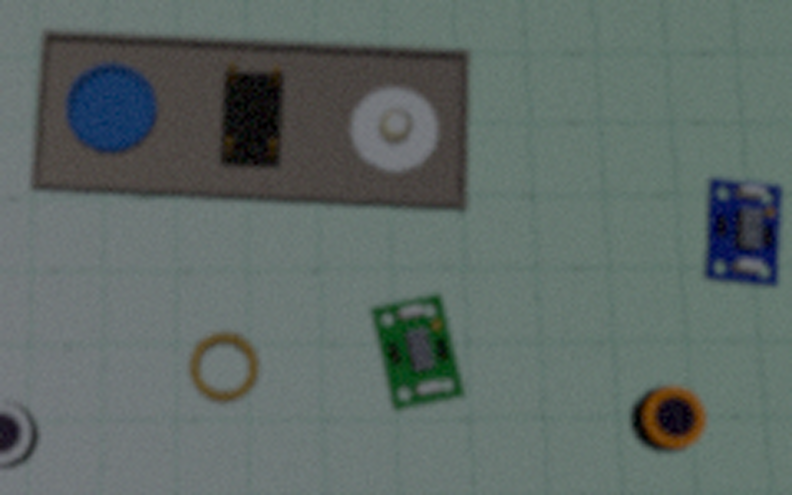

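View pics/cropC.png

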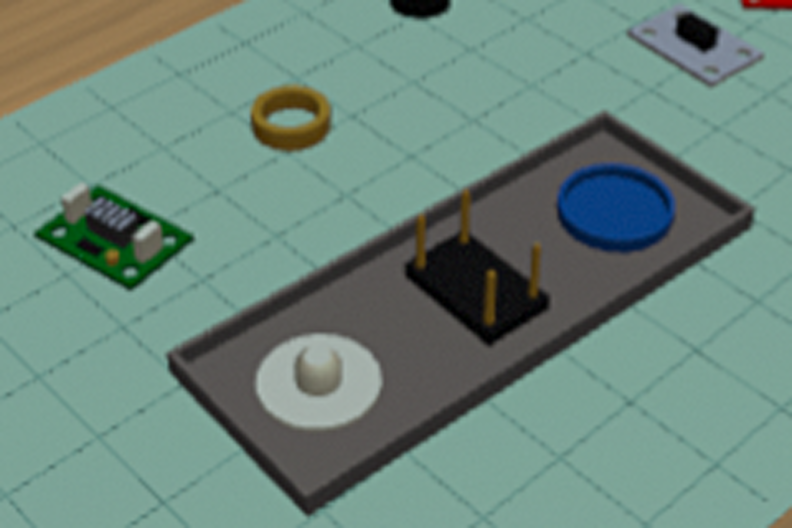

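The crops confirm it: the grey metallic plate with the black block at top (223,224) / scene (410,212) is the aluminium cover. The others are red or pink. Next I'll measure everything in both views.

```bash
cat > h.py <<'E'
import cv2,numpy as np
from scipy.spatial.transform import Rotation as R
np.set_printoptions(precision=4,suppress=True)
from station import ctrl
class Cam:
    def __init__(s,n):
        c=ctrl.camera_info(n); s.n=n; s.K=np.array(c["K"]); s.d=np.array(c["dist_coeffs"],float)
        T=np.array(c["camera_from_world"]); s.Rm=T[:3,:3]; s.t=T[:3,3]; s.C=-s.Rm.T@s.t
    def rays(s,p):
        u=cv2.undistortPoints(np.asarray(p,float).reshape(-1,1,2),s.K,s.d).reshape(-1,2)
        return np.c_[u[:,0],-u[:,1],-np.ones(len(u))]@s.Rm
    def plane(s,p,z):
        r=s.rays(p); return s.C+r*((z-s.C[2])/r[:,2])[:,None]
    def proj(s,P):
        q=np.asarray(P,float).reshape(-1,3)@s.Rm.T+s.t; q=q*[1,-1,-1]
        return cv2.projectPoints(q,np.zeros(3),np.zeros(3),s.K,s.d)[0].reshape(-1,2)
cams={n:Cam(n) for n in("scene","top")}
def tri(pt,ps):
    A=np.zeros((3,3));b=np.zeros(3)
    for n,p in(("top",pt),("scene",ps)):
        r=cams[n].rays([p])[0];r/=np.linalg.norm(r);M=np.eye(3)-np.outer(r,r);A+=M;b+=M@cams[n].C
    return np.linalg.solve(A,b)
def comp(mask,near,minA=8):
    n,l,st,c=cv2.connectedComponentsWithStats(mask.astype(np.uint8))
    k=[i for i in range(1,n) if st[i,4]>=minA]
    i=min(k,key=lambda i:np.hypot(*(c[i]-near))); return l==i
def cont(m):
    # subpixel-ish contour: contour of upsampled mask
    k=4; M=cv2.resize(m.astype(np.float32),None,fx=k,fy=k,interpolation=cv2.INTER_LINEAR)
    cs,_=cv2.findContours((M>.5).astype(np.uint8),cv2.RETR_EXTERNAL,cv2.CHAIN_APPROX_NONE)
    c=max(cs,key=cv2.contourArea).reshape(-1,2); return (c+.5)/k-.5
def rect(P):
    (c,wh,a)=cv2.minAreaRect((P[:,:2]*1000).astype(np.float32))
    if wh[0]<wh[1]: a+=90
    a=(a+90)%180-90
    return np.array(c)/1000,sorted(wh),a   # yaw of the long side, deg
def circ(P):
    (c,ax,a)=cv2.fitEllipse((P[:,:2]*1000).astype(np.float32)); return np.array(c)/1000,ax
E
cat > m.py <<'E'
from h import *
import sys
tag=sys.argv[1] if len(sys.argv)>1 else None
I={}
for n in cams:
    I[n]=cv2.imread(f"pics/{n}0.png")
    print(n,"C",cams[n].C)
H={n:cv2.cvtColor(I[n],cv2.COLOR_BGR2HSV) for n in I}
def rng(n,lo,hi): return cv2.inRange(H[n],np.array(lo),np.array(hi))>0
near=dict(green=((387,266),(235,270)),cover=((223,224),(410,212)),ring=((328,271),(288,235)),orange=((463,287),(133,290)),cup=((294,193),(387,262)),stub=((375,199),(290,318)),caddy=((336,196),(340,290)),blk=((337,195),(345,287)))
for k,v in near.items():
    for n,p in zip(("top","scene"),v): print(k,n,H[n][p[1]-3:p[1]+4:3,p[0]-3:p[0]+4:3].reshape(-1,3).tolist())
E
python3 m.py
```

```text
scene C [ 1.0337 -0.3886  0.5914]
top C [0.3079 0.0791 1.0387]
green top [[116, 30, 60], [117, 34, 67], [68, 124, 64], [70, 30, 51], [120, 37, 69], [77, 64, 64], [60, 116, 46], [116, 32, 64], [79, 30, 68]]
green scene [[108, 45, 68], [107, 48, 85], [109, 44, 122], [160, 31, 25], [90, 18, 28], [45, 24, 21], [68, 255, 71], [0, 0, 27], [60, 49, 31]]
cover top [[124, 46, 39], [45, 107, 19], [117, 41, 69], [45, 41, 25], [40, 90, 17], [117, 34, 82], [45, 18, 29], [96, 61, 21], [106, 31, 91]]
cover scene [[120, 102, 10], [15, 146, 7], [90, 15, 17], [107, 45, 80], [120, 255, 2], [128, 128, 8], [108, 43, 154], [107, 45, 148], [110, 43, 53]]
ring top [[88, 25, 121], [98, 17, 120], [88, 26, 119], [83, 25, 121], [85, 27, 121], [85, 23, 122], [86, 17, 119], [90, 21, 119], [87, 23, 120]]
ring scene [[20, 188, 80], [21, 135, 85], [19, 147, 80], [82, 63, 166], [81, 63, 166], [82, 66, 167], [32, 70, 131], [40, 53, 136], [25, 121, 129]]
orange top [[164, 221, 15], [112, 108, 26], [131, 112, 25], [158, 255, 22], [141, 204, 25], [129, 98, 26], [17, 237, 72], [156, 255, 19], [140, 61, 25]]
orange scene [
[... 618 characters left out ...]
cene [[75, 17, 178], [30, 33, 85], [26, 35, 108], [75, 17, 176], [69, 16, 157], [28, 34, 97], [76, 16, 174], [78, 17, 176], [76, 19, 179]]
caddy top [[25, 191, 16], [30, 216, 13], [24, 255, 10], [72, 255, 5], [97, 144, 23], [75, 30, 17], [6, 58, 22], [170, 96, 16], [90, 90, 17]]
caddy scene [[100, 77, 20], [45, 68, 15], [105, 28, 18], [144, 67, 19], [90, 64, 12], [120, 39, 13], [120, 255, 2], [120, 30, 17], [105, 30, 17]]
blk top [[0, 0, 0], [162, 55, 23], [15, 78, 13], [0, 255, 1], [60, 107, 19], [170, 213, 18], [9, 149, 12], [8, 44, 23], [120, 255, 1]]
blk scene [[0, 0, 15], [90, 16, 16], [21, 207, 90], [120, 21, 12], [90, 36, 14], [21, 203, 88], [80, 48, 16], [150, 43, 12], [21, 210, 90]]
```

```bash
cat > m2.py <<'E'
from h import *
I={n:cv2.medianBlur(cv2.imread(f"pics/{n}0.png"),3) for n in cams}
H={n:cv2.cvtColor(I[n],cv2.COLOR_BGR2HSV) for n in I}
def rng(n,lo,hi): return cv2.inRange(H[n],np.array(lo),np.array(hi))>0
def close(m,k=5): return cv2.morphologyEx(m.astype(np.uint8),cv2.MORPH_CLOSE,np.ones((k,k)))>0
def win(n,m,c,r):
    w=np.zeros(m.shape,bool); w[c[1]-r:c[1]+r,c[0]-r:c[0]+r]=1; return m&w
for n,p in(("top",(387,266)),("scene",(235,270))):
    m=close(win(n,rng(n,(50,110,25),(80,255,255)),p,32),7); c=cont(m); print("green",n,rect(cams[n].plane(c,.005)))
for n,p in(("top",(223,224)),("scene",(410,212))):
    m=rng(n,(102,22,40),(130,120,255)) ; m=close(win(n,m,p,26),9); c=cont(comp(m,p)); print("cover",n,rect(cams[n].plane(c,.005)),m.sum())
    m=win(n,H[n][:,:,2]<(45 if n=="top" else 35),p,12); ys,xs=np.nonzero(comp(m,p)); print(" blk",(xs.mean(),ys.mean()),len(xs),rect(cams[n].plane(cont(comp(m,p)),.020)),cams[n].plane([(xs.mean(),ys.mean())],.019))
for n,p in(("top",(387,266)),("scene",(235,270))): pass
for n,p,in(("top",(328,271)),("scene",(288,235))):
    m=close(win(n,rng(n,(12,70,40),(30,255,255)),p,20),3); print("ring",n,[circ(cams[n].plane(cont(m),z)) for z in(.008,.016)],m.sum())
for n,p in(("top",(463,287)),("scene",(133,290))):
    m=close(win(n,rng(n,(8,170,60),(22,255,255)),p,22),3); print("orange",n,circ(cams[n].plane(cont(m),.034)),m.sum())
for n,p in(("top",(294,193)),("scene",(387,262))):
    m=close(win(n,rng(n,(98,150,40),(118,255,255)),p,26),3); print("cup",n,circ(cams[n].plane(cont(m),.015)),m.sum())
for n,p in(("top",(380,199)),("scene",(297,316))):
    m=close(win(n,(H[n][:,:,1]<28)&(H[n][:,:,2]>(85 if n=="top" else 110)),p,26),9); print("stub",n,circ(cams[n].plane(cont(m),.007)),m.sum())
# caddy rim (top): grey-brown lower than mat
n="top"
mat=rng(n,(70,15,70),(105,255,255)); m=~mat; m=close(win(n,m,(336,196),78),3); m=comp(m,(336,196),200)
for z in(0.,.016): print("caddy",rect(cams[n].plane(cont(m),z)))
m=win(n,H[n][:,:,2]<38,(337,195),22); m=comp(close(m,5),(337,195)); print("block",rect(cams[n].plane(cont(m),.014)))
E
python3 m2.py
```

```text
green top (array([ 0.4428, -0.0682]), [50.668888092041016, 73.88261413574219], 11.818428993225098)
green scene (array([ 0.4468, -0.0699]), [55.18217468261719, 79.17918395996094], 11.022590637207031)
cover top (array([0.548 , 0.3244]), [56.923736572265625, 82.21282196044922], -3.221771240234375) 689
 blk (np.float64(222.32), np.float64(223.32)) 50 (array([0.5466, 0.3223]), [13.789230346679688, 24.234073638916016], 2.0907959938049316) [[0.5472 0.323  0.019 ]]
cover scene (array([0.5538, 0.3205]), [57.03921890258789, 78.87210845947266], -4.213584899902344) 439
 blk (np.float64(410.7875), np.float64(209.3)) 80 (array([0.5572, 0.3152]), [25.68174171447754, 35.12896728515625], -3.8226470947265625) [[0.5565 0.316  0.019 ]]
ring top [(array([0.4326, 0.0716]), (46.88794708251953, 47.07229232788086)), (array([0.4316, 0.0716]), (46.52403259277344, 46.706947326660156))] 120
ring scene [(array([0.4337, 0.0715]), (50.17628860473633, 64.76513671875)), (array([0.442 , 0.0652]), (49.488182067871094, 63.8769645690918))] 318
orange top (array([ 0.3919, -0.2395]), (39.374820709228516, 41.850685119628906)) 149
orange scene (array([ 0.3951, -0.242 ]), (42.020111083984375, 43.2404899597168)) 204
cup top (array([0.6247, 0.1535]), (63.11720275878906, 64.15705871582031)) 521
cup scene (array([0.6315, 0.1486]), (66.65226745605469, 75.07229614257812)) 739
stub top (array([ 0.6099, -0.0563]), (66.24124145507812, 66.49713897705078)) 627
stub scene (array([ 0.6112, -0.057 ]), (64.88314819335938, 65.71744537353516)) 892
caddy (array([0.6209, 0.0498]), [128.59060668945312, 329.4190979003906], 87.16780090332031)
caddy (array([0.6161, 0.0502]), [126.60986328125, 324.3448181152344], 87.16779327392578)
block (array([0.6158, 0.0497]), [42.42790985107422, 70.86854553222656], -2.965606689453125)
```

```bash
cat > go.py <<'E'
# usage: go.py x y z yaw_of_tool_y_deg  -> first the turn needed, then the shift (cm) in axes AFTER turn, and before
from h import *
import sys
x,y,z,a=map(float,sys.argv[1:5]); o=ctrl.get_obs()
Rc=R.from_rotvec(o["tool_rot"]); a=np.radians(a)
yt=np.array([np.cos(a),np.sin(a),0]); zt=np.array([0,0,-1.]); xt=np.cross(yt,zt)
Rt=R.from_matrix(np.c_[xt,yt,zt]); d=(np.array([x,y,z])-o["tool_pos"])*100
print("t",o["t"],"pos",o["tool_pos"],"tooly",np.degrees(np.arctan2(*Rc.as_matrix()[[1,0],1])),"F",o["contact_force"],"op",o["opening"])
print("turn",np.degrees((Rc.inv()*Rt).as_rotvec()),"shift now-axes",Rc.inv().apply(d),"shift after-turn axes",Rt.inv().apply(d))
E
python3 go.py .4445 -.069 .30 101.4
```

```text
t 0.1 pos [0.1392 0.6091 0.4036] tooly 77.12091684516803 F [ 0.1502 -0.146  -1.0493] op 0.08537918259668613
turn [ -0.1     -0.0368 -24.2791] shift now-axes [-44.8744 -59.2765  10.4552] shift after-turn axes [-16.5217 -72.5015  10.3584]
```

jog_arm([
  [[0,0,0],[0,0,-8]],
  [[0,0,0],[0,0,-8]],
  [[0,0,0],[0,0,-8]],
  [[-4,-3,0],[0,0,0]],
  [[-4,-4,0],[0,0,0]],
  [[-4,-4,0],[0,0,0]],
  [[-3,-5,0],[0,0,0]],
  [[0,-5,0],[0,0,0]],
], fingers=0, grip_force=30)

```text
t: 0.9
tool_pos: [0.3177, 0.4476, 0.3985]
tool_rot: [0.349, -3.117, 0.012]
contact_force: [0.7, 0.0, 2.0]
opening: 0.0426
```

```bash
python3 go.py .4445 -.069 .30 101.4
```

```text
t 0.9 pos [0.3177 0.4476 0.3985] tooly 102.77416068898934 F [0.6799 0.0128 1.9767] op 0.04261058915622254
turn [-0.3907 -0.3413  1.373 ] shift now-axes [ -1.0018 -53.1181  10.2034] shift after-turn axes [ -2.2154 -53.1479   9.8506]
```

jog_arm([
  [[0,-5,0],[0,0,0]],
  [[0,-5,0],[0,0,0]],
  [[0,-5,0],[0,0,0]],
  [[0,-5,0],[0,0,0]],
  [[0,-5,0],[0,0,0]],
  [[0,-5,1],[0,0,0]],
  [[0,-5,1],[0,0,0]],
  [[0,-5,1],[0,0,0]],
])

```text
t: 1.7
tool_pos: [0.4025, 0.0592, 0.3707]
tool_rot: [0.354, -3.119, 0.016]
contact_force: [1.4, -0.3, 0.2]
opening: 0.0431
```

```bash
python3 go.py .4445 -.069 .30 101.4
```

```text
t 1.7 pos [0.4025 0.0592 0.3707] tooly 102.9359382455246 F [ 1.4143 -0.2733  0.1865] op 0.04312566752847864
turn [-0.5535 -0.2085  1.5349] shift now-axes [ -1.2529 -13.3674   7.1917] shift after-turn axes [ -1.5855 -13.3982   7.0676]
```

jog_arm([
  [[0,-4,2],[0,0,1.5]],
  [[-0.5,-4,2],[0,0,0]],
  [[-0.5,-3,1.5],[0,0,0]],
  [[0,-1,0.5],[0,0,0]],
  [[0,0,0],[0,0,0]],
])

```text
t: 2.2
tool_pos: [0.4359, -0.0663, 0.308]
tool_rot: [0.295, -3.124, 0.014]
contact_force: [-0.1, 1.7, -0.4]
opening: 0.0425
```

```bash
python3 go.py .4445 -.069 .30 101.4
python3 - <<'E'
from h import *
for n in cams: cv2.imwrite(f"pics/{n}1.png",ctrl.get_image(n)[:,:,::-1])
a=cv2.imread("pics/scene1.png")[130:330,130:400]; b=cv2.imread("pics/top1.png")[150:310,290:490]
cv2.imwrite("pics/c1.png",cv2.resize(a,None,fx=2.9,fy=2.9,interpolation=2));cv2.imwrite("pics/d1.png",cv2.resize(b,None,fx=3.5,fy=3.5,interpolation=2))
E
```

```text
t 2.2 pos [ 0.4359 -0.0663  0.308 ] tooly 100.80684127098307 F [-0.1069  1.7199 -0.3774] op 0.042531972185541354
turn [-0.492  -0.2601 -0.5943] shift now-axes [-0.7966 -0.4143  0.7956] shift after-turn axes [-0.7886 -0.4294  0.7956]
```

View pics/c1.png

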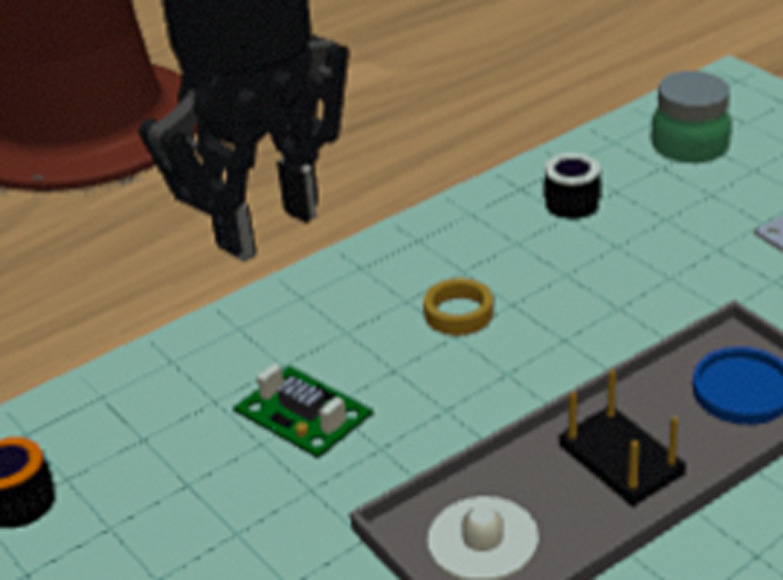

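View pics/d1.png

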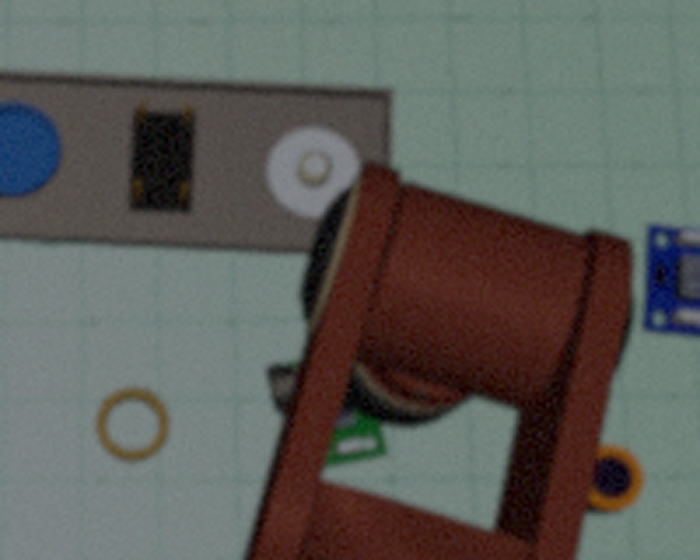

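The scene view (crop) shows the gripper above and behind the green board, which sits at full-frame (235,270). The top view is blocked by the arm, so I'll correct tilt and position, go lower and check in the scene view.

jog_arm([
  [[-0.8,-0.4,0],[-0.5,-0.25,-0.6]],
  [[0,0,3.5],[0,0,0]],
  [[0,0,3],[0,0,0]],
  [[0,0,0],[0,0,0]],
  [[0,0,0],[0,0,0]],
])

```text
t: 2.8
tool_pos: [0.4489, -0.063, 0.2491]
tool_rot: [-0.332, 3.109, -0.004]
contact_force: [0.4, -0.5, 0.2]
opening: 0.0428
```

```bash
python3 go.py .4445 -.069 .18 101.4
python3 - <<'E'
from h import *
for n in ["scene"]: cv2.imwrite(f"pics/{n}2.png",ctrl.get_image(n)[:,:,::-1])
a=cv2.imread("pics/scene2.png")[180:300,170:310]
cv2.imwrite("pics/c2.png",cv2.resize(a,None,fx=5,fy=5,interpolation=2))
o=ctrl.get_obs(); p=o["tool_pos"]; print(cams["scene"].proj([p+[0,0,-.17],[.4445,-.069,.02]]))
E
```

```text
t 2.8 pos [ 0.4489 -0.063   0.2491] tooly 102.19616513659494 F [ 0.3961 -0.4535  0.2429] op 0.042790949242357657
turn [-0.2194  0.8254  0.7978] shift now-axes [ 0.6606 -0.4689  6.9013] shift after-turn axes [ 0.5544 -0.5038  6.9082]
[[233.0128 238.8112]
 [232.8125 264.0625]]
```

View pics/c2.png

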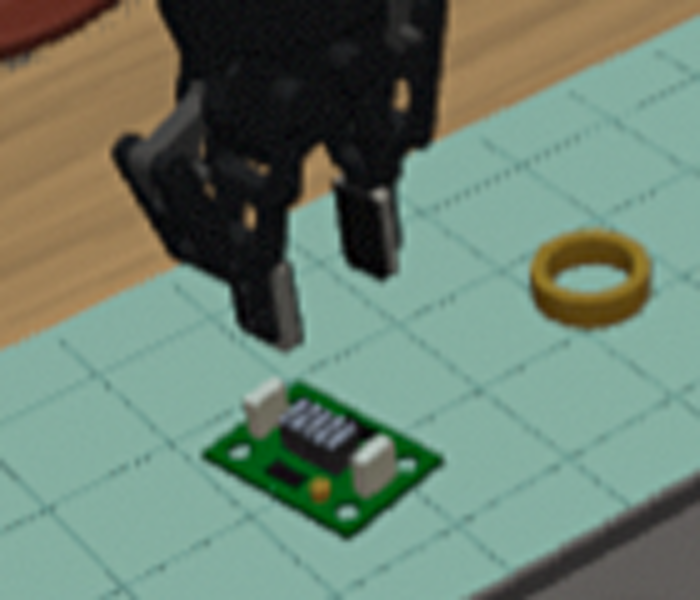

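Scene crop: fingers straddle a point slightly above and behind the heat sink (full-frame about (234,266)). I'll correct the offset and tilt, then settle.

jog_arm([
  [[0.5,-0.5,2],[-0.2,0.8,0.8]],
  [[0,0,1],[0,0,0]],
  [[0,0,0],[0,0,0]],
  [[0,0,0],[0,0,0]],
])

```text
t: 3.25
tool_pos: [0.4466, -0.0695, 0.2204]
tool_rot: [-0.311, 3.121, -0.004]
contact_force: [0.9, 0.0, 0.6]
opening: 0.0425
```

```bash
python3 go.py .4445 -.069 .18 101.4
python3 - <<'E'
from h import *
for n in ["scene"]: cv2.imwrite(f"pics/{n}3.png",ctrl.get_image(n)[:,:,::-1])
a=cv2.imread("pics/scene3.png")[180:300,170:310]
cv2.imwrite("pics/c3.png",cv2.resize(a,None,fx=5,fy=5,interpolation=2))
E
python3 go.py .4445 -.069 .18 101.4
```

```text
t 3.25 pos [ 0.4466 -0.0695  0.2204] tooly 101.38473830972742 F [0.8967 0.0009 0.6308] op 0.04249460624920879
turn [-0.1728  0.2804 -0.0148] shift now-axes [0.2133 0.0971 4.0352] shift after-turn axes [0.1935 0.085  4.0365]
t 3.3 pos [ 0.4466 -0.0694  0.2204] tooly 101.38733889232657 F [ 0.8858 -0.2521 -0.725 ] op 0.04283655134214961
turn [-0.1785  0.282  -0.0122] shift now-axes [0.2124 0.0962 4.042 ] shift after-turn axes [0.1925 0.0836 4.0433]
```

View pics/c3.png

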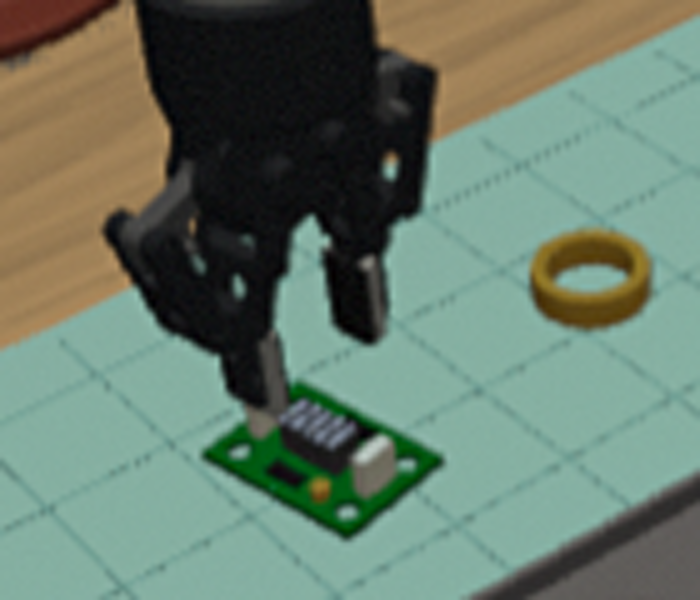

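Run:
```python
from h import *
p=np.array([.4466,-.0694,.2204])
for ti in(.165,.169,.173): print(cams["scene"].proj([p+[.011,.002,-ti]]))
# heat sink in scene0: dark+stripes
a=cv2.imread("pics/scene0.png"); 
print(cams["scene"].proj([[.4445+dx*np.cos(.199)-dy*np.sin(.199),-.069+dx*np.sin(.199)+dy*np.cos(.199),z] for z in(.005,) for dx,dy in((.038,.026),(.038,-.026),(-.038,-.026),(-.038,.026))]))
```

```text
[[235.3217 252.4064]]
[[235.5813 254.1063]]
[[235.8394 255.7962]]
[[258.1352 270.4309]
 [238.8724 286.1222]
 [209.5055 269.6711]
 [229.0643 255.1843]]
```

jog_arm([
  [[0,0,2],[-0.15,0.25,0]],
  [[0,0,1.5],[0,0,0]],
  [[0,0,0.3],[0,0,0]],
  [[0,0,0],[0,0,0]],
])

```text
t: 3.7
tool_pos: [0.4482, -0.0701, 0.184]
tool_rot: [-0.311, 3.121, -0.004]
contact_force: [0.3, 0.3, 0.5]
opening: 0.0428
```

```bash
python3 go.py .4465 -.0695 .18 101.4
```

```text
t 3.7 pos [ 0.4482 -0.0701  0.184 ] tooly 101.36420457040072 F [0.2627 0.2527 0.5134] op 0.04279834374831334
turn [-0.1623  0.2884 -0.0354] shift now-axes [0.1544 0.0945 0.3975] shift after-turn axes [0.1523 0.0935 0.3985]
```

jog_arm([
  [[0.2,0.1,0.4],[-0.2,0.4,0]],
  [[0,0,0],[0,0,0]],
  [[0,0,0],[0,0,0]],
])

```text
t: 4.0
tool_pos: [0.4467, -0.0698, 0.1817]
tool_rot: [-0.311, 3.126, -0.001]
contact_force: [-0.3, -0.3, -0.5]
opening: 0.0427
```

jog_arm([
  [[0,0,0],[0,0,0]],
  [[0,0,0],[0,0,0]],
  [[0,0,0],[0,0,0]],
  [[0,0,0],[0,0,0]],
], fingers=-1, grip_force=40)

```text
t: 4.4
tool_pos: [0.4473, -0.0699, 0.1829]
tool_rot: [-0.311, 3.124, -0.002]
contact_force: [0.0, 0.6, -1.0]
opening: 0.0125
```

```bash
python3 go.py .4465 -.0695 .18 101.4
```

```text
t 4.4 pos [ 0.4473 -0.0699  0.1829] tooly 101.36665172821189 F [ 0.049   0.5961 -0.9504] op 0.012521162698125725
turn [-0.0993  0.1332 -0.0332] shift now-axes [0.0667 0.0548 0.2899] shift after-turn axes [0.066  0.0543 0.2902]
```

jog_arm([
  [[0,0,-2],[0,0,0]],
  [[0,0,-3],[0,0,4.8]],
  [[0,0,-3],[0,0,4.8]],
  [[0,0,-1],[0,0,4.7]],
  [[0,0,0],[0,0,0]],
  [[0,0,0],[0,0,0]],
])

```text
t: 5.0
tool_pos: [0.4457, -0.0694, 0.2736]
tool_rot: [-0.092, -3.138, -0.001]
contact_force: [-0.4, -0.3, -0.3]
opening: 0.0131
```

```bash
python3 go.py .617 .050 .265 87.1
```

```text
t 5.0 pos [ 0.4457 -0.0694  0.2736] tooly 86.63526958226241 F [-0.3502 -0.3164 -0.314 ] op 0.013058583912426735
turn [ 0.0175 -0.1401 -0.4647] shift now-axes [-16.4003  12.9237   0.8242] shift after-turn axes [-16.5025  12.7905   0.8605]
```

jog_arm([
  [[-2,1.5,0],[0,0,-0.4]],
  [[-4,3,0],[0,0,0]],
  [[-4,3,0],[0,0,0]],
  [[-4,3,0],[0,0,0]],
  [[-2,2,0],[0,0,0]],
  [[0,0,0],[0,0,0]],
  [[0,0,0],[0,0,0]],
])

```text
t: 5.7
tool_pos: [0.614, 0.0514, 0.2603]
tool_rot: [-0.068, -3.123, -0.0]
contact_force: [-0.4, 0.0, 0.0]
opening: 0.0127
```

```bash
python3 go.py .617 .050 .265 87.1;  python3 - <<'E'
from h import *
for n in cams: cv2.imwrite(f"pics/{n}4.png",ctrl.get_image(n)[:,:,::-1])
a=cv2.imread("pics/scene4.png")[190:340,260:440]
b=cv2.imread("pics/top4.png")[130:260,250:420]
cv2.imwrite("pics/c4.png",cv2.resize(a,None,fx=4,fy=4,interpolation=2));cv2.imwrite("pics/d4.png",cv2.resize(b,None,fx=4,fy=4,interpolation=2))
E
```

```text
t 5.7 pos [0.614  0.0514 0.2603] tooly 87.50089676252685 F [-0.3776  0.028   0.0081] op 0.012716683785703068
turn [-0.0177 -1.0397  0.4008] shift now-axes [-0.2988 -0.1295 -0.4721] shift after-turn axes [-0.3082 -0.1272 -0.4667]
```

View pics/c4.png

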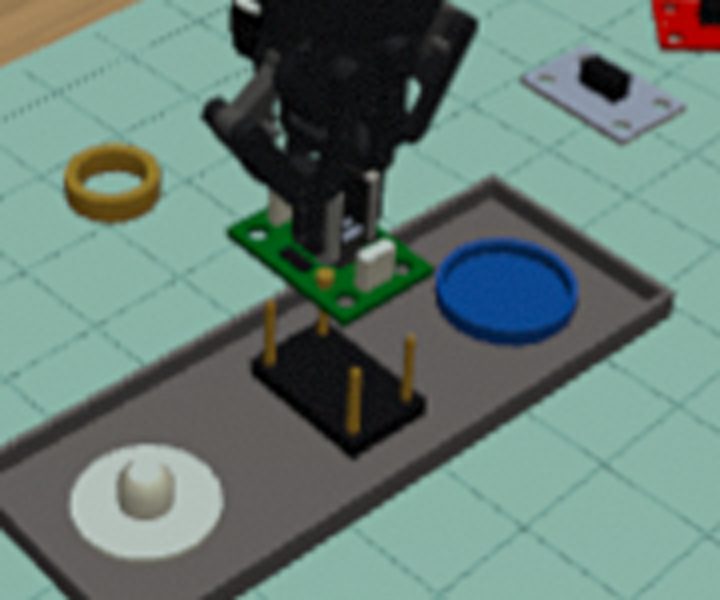

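View pics/d4.png

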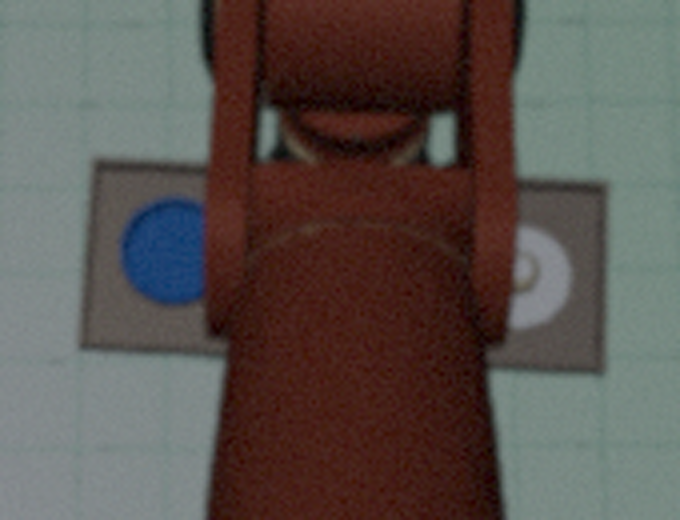

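Scene crop: the board is held level-ish above the posts, with all four tips visible under it. The top view is blocked. I'll level the tool and measure the post tips and the held board in the scene camera.

jog_arm([
  [[-0.3,-0.1,-0.5],[0,-1.1,0.4]],
  [[0,0,0],[0,-0.1,0]],
  [[0,0,0],[0,0,0]],
])

```text
t: 6.1
tool_pos: [0.6147, 0.0474, 0.2657]
tool_rot: [0.087, 3.137, -0.001]
contact_force: [-0.4, 0.3, -1.3]
opening: 0.0127
```

```bash
cat > posts.py <<'E'
from h import *
# posts in clean scene0 : brass mask components
def posts(f="pics/scene0.png"):
    s=cv2.imread(f); h=cv2.cvtColor(s,cv2.COLOR_BGR2HSV)
    m=cv2.inRange(h,np.array([12,110,50]),np.array([30,255,255])); w=np.zeros_like(m); w[250:310,315:375]=255; m&=w
    n,l,st,c=cv2.connectedComponentsWithStats(m)
    out=[]
    for i in range(1,n):
        if st[i,4]<8: continue
        ys,xs=np.nonzero(l==i); out.append((xs[ys<=ys.min()+2].mean(),ys.min()-.5,xs[ys>=ys.max()-2].mean(),ys.max()+.5,st[i,4]))
    return np.array(out)
if __name__=="__main__":
    P=posts(); print(P)
    T=cams["scene"].plane(P[:,:2],.050); B=cams["scene"].plane(P[:,2:4],.014)
    print(T,B); print(T.mean(0),B.mean(0))
E
python3 posts.py; python3 go.py .617 .050 .265 87.1
```

```text
[[340.875 257.5   340.125 273.5    38.   ]
 [327.125 264.5   327.    280.5    47.   ]
 [362.125 273.5   361.125 289.5    40.   ]
 [348.2   281.5   348.    298.5    50.   ]]
[[0.5926 0.0663 0.05  ]
 [0.5896 0.0352 0.05  ]
 [0.6476 0.0632 0.05  ]
 [0.6453 0.0315 0.05  ]] [[0.5944 0.0637 0.014 ]
 [0.5916 0.0333 0.014 ]
 [0.6494 0.0616 0.014 ]
 [0.6491 0.0289 0.014 ]]
[0.6188 0.0491 0.05  ] [0.6211 0.0469 0.014 ]
t 6.1 pos [0.6147 0.0474 0.2657] tooly 86.83828365072067 F [-0.4308  0.3053 -1.3158] op 0.012703375927065235
turn [-0.0354  0.2158 -0.2617] shift now-axes [-0.2156  0.2705  0.0747] shift after-turn axes [-0.2171  0.2695  0.074 ]
```

```bash
cat > board.py <<'E'
from h import *
import sys
def meas(f,zt,p,r=40,lo=(50,110,25),hi=(80,255,255),k=9):
    s=cv2.imread(f); h=cv2.cvtColor(cv2.medianBlur(s,3),cv2.COLOR_BGR2HSV)
    m=cv2.inRange(h,np.array(lo),np.array(hi)); w=np.zeros_like(m); w[p[1]-r:p[1]+r,p[0]-r:p[0]+r]=255; m&=w
    n,l,st,c=cv2.connectedComponentsWithStats(cv2.morphologyEx(m,cv2.MORPH_CLOSE,np.ones((k,k),np.uint8)))
    i=1+np.argmax(st[1:,4]); c=cont(l==i); hull=cv2.convexHull(c.astype(np.float32)).reshape(-1,2)
    return rect(cams["scene"].plane(hull,zt)),hull
if __name__=="__main__":
    o=ctrl.get_obs(); im=ctrl.get_image("scene"); f=sys.argv[1]; cv2.imwrite(f,im[:,:,::-1]); print(o["tool_pos"])
    zt=o["tool_pos"][2]-.1785
    for z in(zt,zt-.0025): print(z,meas(f,z,(int(sys.argv[2]),int(sys.argv[3])))[0])
E
python3 board.py pics/scene5.png 340 255
python3 - <<'E'
import cv2
a=cv2.imread("pics/scene5.png")[220:310,290:400];cv2.imwrite("pics/c5.png",cv2.resize(a,None,fx=6.5,fy=6.5,interpolation=2))
E
```

```text
[0.6147 0.0474 0.2657]
0.08724025389969692 (array([0.615 , 0.0463]), [56.584407806396484, 79.7113265991211], -4.3614654541015625)
0.08474025389969692 (array([0.6129, 0.0484]), [56.86503219604492, 80.10662841796875], -4.3611602783203125)
```

View pics/c5.png

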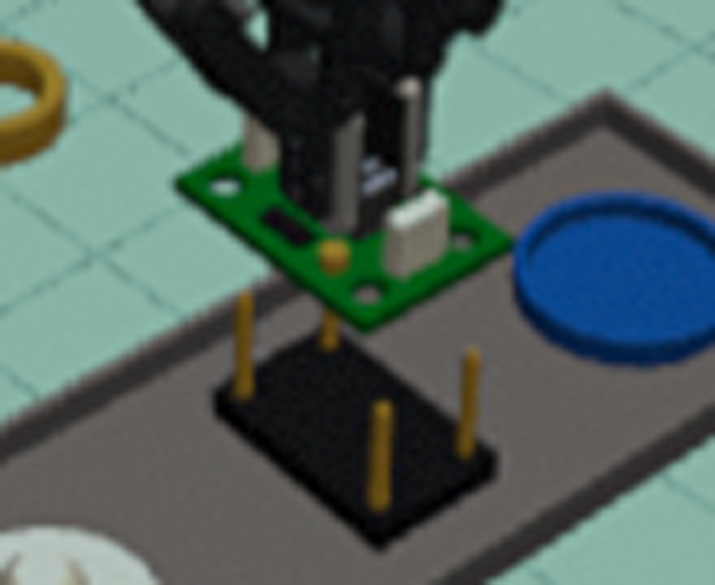

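Run:
```python
from h import *
P=cams["scene"].plane([(324.6,248.8),(361.5,256.9),(346.6,265.1)],.0855); print(P)
print("centre from diag",(P[0]+P[1])/2)
# posts
print("posts c .619 .049")
```

```text
[[0.5863 0.0322 0.0855]
 [0.644  0.0628 0.0855]
 [0.6416 0.0298 0.0855]]
centre from diag [0.6151 0.0475 0.0855]
posts c .619 .049
```

jog_arm([
  [[-0.35,0.15,1.2],[0,0.1,0.3]],
  [[0,0,1.2],[0,0,0]],
  [[0,0,0],[0,0,0]],
  [[0,0,0],[0,0,0]],
])

```text
t: 6.55
tool_pos: [0.6183, 0.0482, 0.2396]
tool_rot: [0.097, 3.138, -0.001]
contact_force: [0.8, -0.3, -0.7]
opening: 0.0126
```

```bash
python3 go.py .6187 .049 .239 86.6; python3 board.py pics/scene6.png 340 260
python3 - <<'E'
import cv2
a=cv2.imread("pics/scene6.png")[220:310,290:400];cv2.imwrite("pics/c6.png",cv2.resize(a,None,fx=6.5,fy=6.5,interpolation=2))
E
```

```text
t 6.55 pos [0.6183 0.0482 0.2396] tooly 86.46762710555632 F [ 0.7603 -0.3053 -0.726 ] op 0.012570598791703424
turn [-0.0375  0.1157 -0.1323] shift now-axes [-0.0316  0.0775  0.0643] shift after-turn axes [-0.0319  0.0774  0.0643]
[0.6183 0.0482 0.2396]
0.061142591626496434 (array([0.6193, 0.0469]), [56.99702835083008, 82.09159851074219], -4.4527740478515625)
0.05864259162649643 (array([0.6174, 0.0489]), [57.26578903198242, 82.47869873046875], -4.4527740478515625)
```

View pics/c6.png

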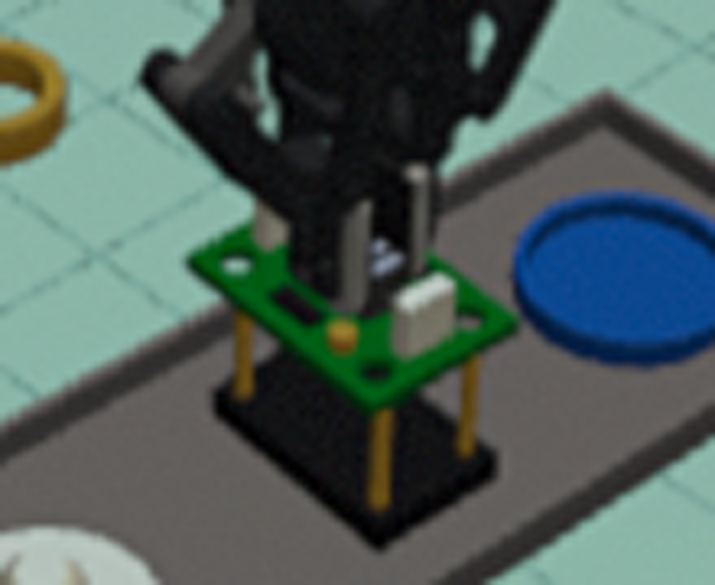

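Run:
```python
from h import *
pix=np.array([(236,264),(466,320),(378,372)])/6.5+[290,220]-0.42
P=cams["scene"].plane(pix,.0592); print(P)
T=np.array([[.5896,.0352],[.6476,.0632],[.6453,.0315]]); print((T-P[:,:2])*1000)
```

```text
[[0.5874 0.0342 0.0592]
 [0.6451 0.0631 0.0592]
 [0.6434 0.0319 0.0592]]
[[ 2.1897  0.9511]
 [ 2.5479  0.0745]
 [ 1.9404 -0.408 ]]
```

Board holes are at crop (236,264), (466,320) and (378,372), and the post axes rise at x≈241, 469 and 378. The board needs about 1.5–2 mm more in +x.

jog_arm([
  [[-0.2,0.1,-0.1],[0,0.1,0]],
  [[0,0,0],[0,0,0]],
  [[0,0,0],[0,0,0]],
])

```text
t: 6.9
tool_pos: [0.6206, 0.0493, 0.2408]
tool_rot: [0.097, 3.14, -0.001]
contact_force: [0.5, -0.1, -0.3]
opening: 0.0128
```

```bash
python3 go.py .6205 .049 .233 86.6; python3 board.py pics/scene7.png 340 260
python3 - <<'E'
import cv2
a=cv2.imread("pics/scene7.png")[240:300,305:385];cv2.imwrite("pics/c7.png",cv2.resize(a,None,fx=10,fy=10,interpolation=2))
E
```

```text
t 6.9 pos [0.6206 0.0493 0.2408] tooly 86.47953495066908 F [ 0.4728 -0.0925 -0.3398] op 0.012768200316000696
turn [-0.0378  0.0012 -0.1205] shift now-axes [ 0.0073 -0.0328  0.7814] shift after-turn axes [ 0.0073 -0.0333  0.7814]
[0.6206 0.0493 0.2408]
0.062313810957483895 (array([0.6201, 0.0471]), [57.74637985229492, 81.0633544921875], -1.8574600219726562)
0.05981381095748389 (array([0.6182, 0.0492]), [58.01926040649414, 81.44639587402344], -1.857452392578125)
```

View pics/c7.png

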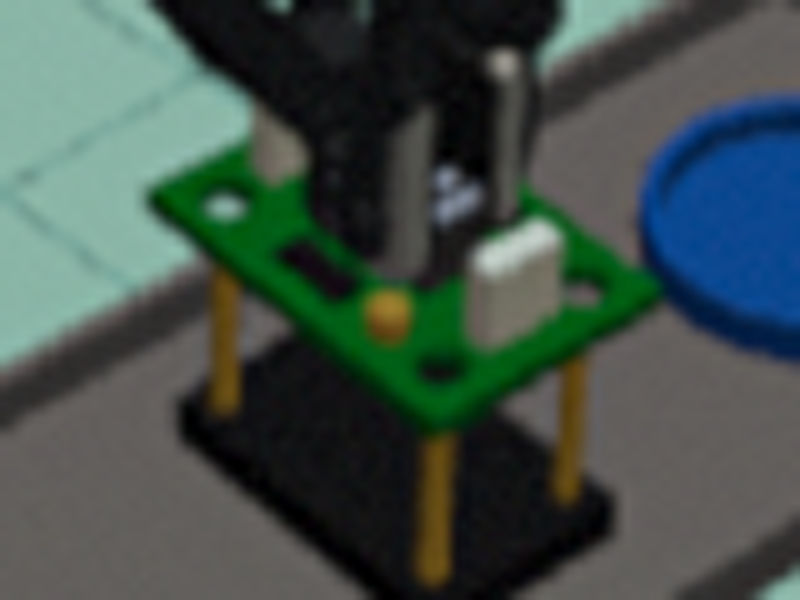

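Holes (227,203), (440,368) and (582,290) in the crop line up with the posts at x≈228, 440 and 575, and the vertical gap matches the height. I'll descend gently, watching force.

jog_arm([
  [[0,0,0.5],[0,0,0]],
  [[0,0,0.5],[0,0,0]],
  [[0,0,0.3],[0,0,0]],
  [[0,0,0],[0,0,0]],
])

```text
t: 7.35
tool_pos: [0.6207, 0.0494, 0.2271]
tool_rot: [0.096, 3.139, -0.001]
contact_force: [0.0, -0.2, 0.3]
opening: 0.0127
```

```bash
python3 go.py .6205 .049 .197 86.6; python3 board.py pics/scene8.png 340 260
python3 - <<'E'
import cv2
a=cv2.imread("pics/scene8.png")[240:300,305:385];cv2.imwrite("pics/c8.png",cv2.resize(a,None,fx=10,fy=10,interpolation=2))
E
```

```text
t 7.35 pos [0.6207 0.0494 0.2271] tooly 86.48850974606096 F [ 0.0452 -0.2172  0.284 ] op 0.012662067730085049
turn [-0.0366  0.0492 -0.1115] shift now-axes [ 0.016  -0.0363  3.0129] shift after-turn axes [ 0.0134 -0.0382  3.0129]
[0.6207 0.0494 0.2271]
0.048629094028533965 (array([0.6209, 0.0473]), [57.94242858886719, 81.39373016357422], -2.9011688232421875)
0.04612909402853396 (array([0.619 , 0.0493]), [58.20933532714844, 81.76869201660156], -2.901153564453125)
```

View pics/c8.png

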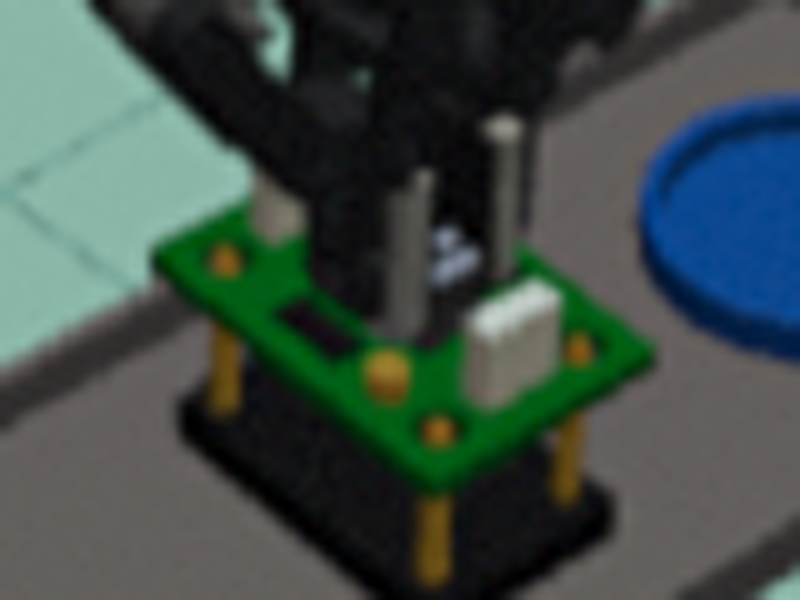

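All three visible post tips are centred in their holes at crop (226,262), (440,432) and (580,350), with no force. I'll lower on.

jog_arm([
  [[0,0,0.9],[0,0,0]],
  [[0,0,0.9],[0,0,0]],
  [[0,0,0.7],[0,0,0]],
  [[0,0,0.1],[0,0,0]],
  [[0,0,0],[0,0,0]],
])

```text
t: 7.9
tool_pos: [0.6205, 0.0493, 0.1982]
tool_rot: [-0.096, -3.14, 0.001]
contact_force: [1.2, 0.1, -0.8]
opening: 0.0124
```

```bash
python3 go.py .6205 .049 .197 86.6
```

```text
t 7.9 pos [0.6205 0.0493 0.1982] tooly 86.48354467888664 F [ 1.1832  0.104  -0.781 ] op 0.012430972161802929
turn [-0.0363 -0.0095 -0.1165] shift now-axes [-0.0052 -0.0339  0.1243] shift after-turn axes [-0.0051 -0.034   0.1243]
```

jog_arm([
  [[0,0,0.1],[0,0,0]],
  [[0,0,0.1],[0,0,0]],
  [[0,0,0],[0,0,0]],
])

```text
t: 8.2
tool_pos: [0.6208, 0.0493, 0.197]
tool_rot: [0.096, 3.14, -0.001]
contact_force: [-0.4, 0.6, -1.1]
opening: 0.0127
```

jog_arm([
  [[0,0,0.1],[0,0,0]],
  [[0,0,0],[0,0,0]],
])

```text
t: 8.4
tool_pos: [0.6212, 0.0493, 0.1969]
tool_rot: [0.096, 3.138, -0.001]
contact_force: [0.5, 0.7, 0.2]
opening: 0.0128
```

```bash
python3 go.py .6205 .049 .197 86.6; python3 board.py pics/scene9.png 340 275
python3 - <<'E'
import cv2
a=cv2.imread("pics/scene9.png")[240:310,300:390];cv2.imwrite("pics/c9.png",cv2.resize(a,None,fx=8,fy=8,interpolation=2))
E
```

```text
t 8.4 pos [0.6212 0.0493 0.1969] tooly 86.4847750670324 F [0.5006 0.6575 0.1948] op 0.01283954636989457
turn [-0.0377  0.1074 -0.1152] shift now-axes [ 0.0665 -0.0353 -0.0106] shift after-turn axes [ 0.0666 -0.0352 -0.0105]
[0.6212 0.0493 0.1969]
0.018394960204886124 (array([0.6219, 0.0473]), [57.822914123535156, 81.19620513916016], -3.624237060546875)
0.015894960204886125 (array([0.6201, 0.0492]), [58.07521057128906, 81.55049133300781], -3.6242523193359375)
```

View pics/c9.png

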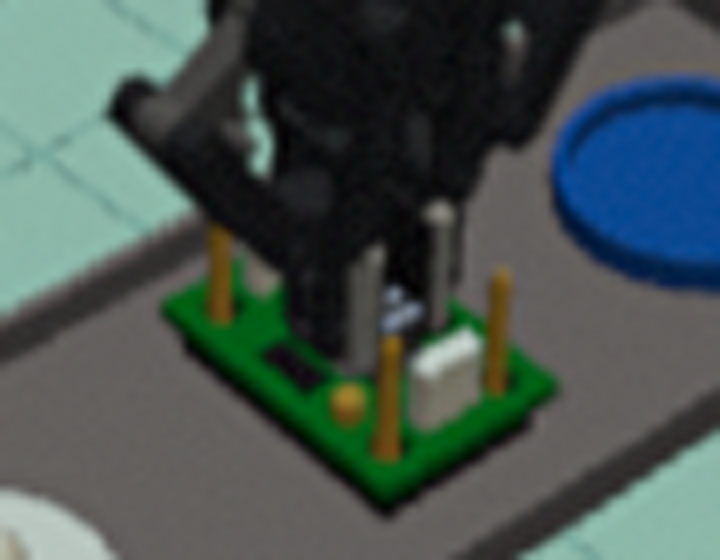

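The board is at or near the block top in the image. I'll feel for contact before releasing.

jog_arm([
  [[0,0,0.15],[0,0,0]],
  [[0,0,0.1],[0,0,0]],
  [[0,0,0],[0,0,0]],
])

```text
t: 8.75
tool_pos: [0.6216, 0.0493, 0.1969]
tool_rot: [0.096, 3.139, -0.001]
contact_force: [0.7, 0.1, -0.8]
opening: 0.0126
```

```bash
python3 go.py .6205 .049 .197 86.6
```

```text
t 8.75 pos [0.6216 0.0493 0.1969] tooly 86.49723794778694 F [ 0.6699  0.0979 -0.8004] op 0.012640516699215409
turn [-0.0486  0.0663 -0.1027] shift now-axes [ 0.1092 -0.0416 -0.0104] shift after-turn axes [ 0.1092 -0.0414 -0.0103]
```

jog_arm([
  [[0,0,0.3],[0,0,0]],
  [[0,0,0.3],[0,0,0]],
])

```text
t: 8.95
tool_pos: [0.6225, 0.0495, 0.1966]
tool_rot: [-0.095, -3.138, 0.002]
contact_force: [-12.3, -1.2, 20.5]
opening: 0.0126
```

```bash
python3 go.py .6205 .049 .197 86.6
```

```text
t 8.95 pos [0.6225 0.0495 0.1966] tooly 86.5214798198242 F [-12.2517  -1.2133  20.4894] op 0.012622886551785905
turn [-0.077  -0.1256 -0.0786] shift now-axes [ 0.1967 -0.0575 -0.0353] shift after-turn axes [ 0.1967 -0.0572 -0.0358]
```

Contact is firm (20 N) at z=.1966, the expected seat. I'll ease off sideways, release and rise.

jog_arm([
  [[0.15,0,-0.1],[0,0,0]],
  [[0,0,0],[0,0,0]],
])

```text
t: 9.15
tool_pos: [0.6213, 0.0495, 0.1986]
tool_rot: [-0.095, -3.14, 0.002]
contact_force: [0.4, -0.2, -1.0]
opening: 0.0129
```

jog_arm([
  [[0,0,0],[0,0,0]],
  [[0,0,0],[0,0,0]],
  [[0,0,-0.5],[0,0,0]],
  [[0,0,-2],[0,0,0]],
  [[0,0,-4],[0,0,0]],
  [[0,0,-4],[0,0,0]],
  [[0,0,0],[0,0,0]],
], fingers=-0.3)

```text
t: 9.85
tool_pos: [0.6206, 0.0495, 0.3034]
tool_rot: [-0.096, -3.133, 0.002]
contact_force: [0.6, 0.3, 0.7]
opening: 0.0297
```

```bash
python3 go.py .554 .3205 .30 86.3; python3 board.py pics/scene10.png 340 275
python3 - <<'E'
import cv2
a=cv2.imread("pics/scene10.png")[240:310,300:390];cv2.imwrite("pics/c10.png",cv2.resize(a,None,fx=8,fy=8,interpolation=2))
E
```

```text
t 9.85 pos [0.6206 0.0495 0.3034] tooly 86.50773044301894 F [0.6124 0.3394 0.7389] op 0.02970158921694565
turn [-0.0795 -0.3913  0.2075] shift now-axes [ 8.2954 26.64    0.3648] shift after-turn axes [ 8.3942 26.6093  0.3448]
[0.6206 0.0495 0.3034]
0.12494760604956995 (array([ 0.6981, -0.0338]), [47.172603607177734, 66.61882781982422], -3.1810379028320312)
0.12244760604956995 (array([ 0.6963, -0.0319]), [47.425453186035156, 66.9759292602539], -3.1810379028320312)
```

View pics/c10.png

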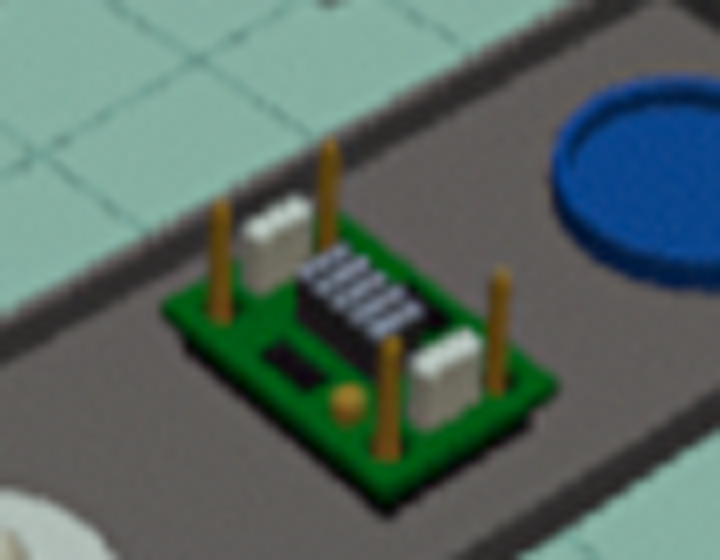

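The green board is on all four posts, flat on the block (crop: corners at (165,305), (388,500), (555,380)). Next the cover plate.

jog_arm([
  [[1,3,0],[0,-0.4,0.4]],
  [[1,4,0],[0,0,0]],
  [[1.5,5,0],[0,0,0]],
  [[1.5,5,0],[0,0,0]],
  [[1.5,5,0],[0,0,0]],
  [[1.2,3,0],[0,0,0]],
  [[0.4,1.2,0],[0,0,0]],
  [[0,0,0],[0,0,0]],
], fingers=0)

```text
t: 10.7
tool_pos: [0.5544, 0.3161, 0.2905]
tool_rot: [-0.114, -3.124, 0.01]
contact_force: [0.5, 0.1, 0.5]
opening: 0.0428
```

```bash
python3 go.py .554 .3205 .23 86
```

```text
t 10.7 pos [0.5544 0.3161 0.2905] tooly 85.83222749571793 F [0.4783 0.0645 0.4544] op 0.04284133636507857
turn [-0.4017 -0.8854 -0.1709] shift now-axes [-0.0211  0.4831  6.0465] shift after-turn axes [0.071  0.4407 6.0494]
```

jog_arm([
  [[0,0.5,2],[-0.4,-0.9,0]],
  [[0,0,2.5],[0,0,0]],
  [[0,0,1],[0,0,0]],
  [[0,0,0],[0,0,0]],
  [[0,0,0],[0,0,0]],
])

```text
t: 11.2
tool_pos: [0.5566, 0.3156, 0.2324]
tool_rot: [-0.122, -3.139, 0.005]
contact_force: [0.2, -0.2, 0.8]
opening: 0.0428
```

```bash
python3 go.py .554 .3205 .23 86
python3 - <<'E'
from h import *
for n in cams: cv2.imwrite(f"pics/{n}11.png",ctrl.get_image(n)[:,:,::-1])
a=cv2.imread("pics/scene11.png")[140:240,360:480]
cv2.imwrite("pics/c11.png",cv2.resize(a,None,fx=6,fy=6,interpolation=2))
o=ctrl.get_obs(); p=o["tool_pos"]; print((cams["scene"].proj([p+[.011,-.0005,-.168]])-[360,140])*6)
E
```

```text
t 11.2 pos [0.5566 0.3156 0.2324] tooly 85.55232831380741 F [ 0.2143 -0.1869  0.7988] op 0.042821497436614966
turn [-0.1979 -0.0148 -0.4477] shift now-axes [0.2935 0.4693 0.2339] shift after-turn axes [0.2899 0.4708 0.2354]
[[344.551  320.6551]]
```

View pics/c11.png

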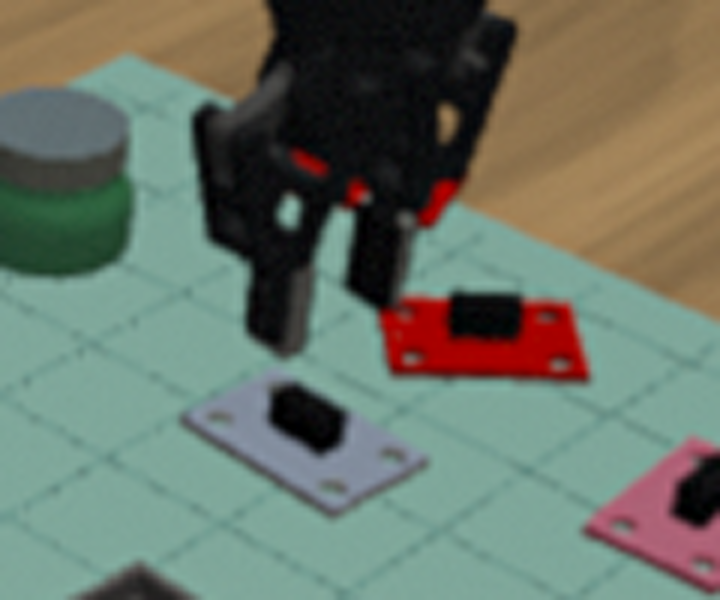

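Run:
```python
from h import *
def pr(c,yaw,z,L=.038,W=.026):
    a=np.radians(yaw);M=np.array([[np.cos(a),-np.sin(a)],[np.sin(a),np.cos(a)]])
    P=[list(np.array(c)+M@[sx*L,sy*W])+[z] for sx,sy in((-1,-1),(1,-1),(1,1),(-1,1))]
    return (cams["scene"].proj(P)-[360,140]+.5)*6
for c in((.5538,.3205),(.551,.3205),(.5538,.3235)): print(c);print(pr(c,-4,.005));print(pr(c,-4,.005,.028,.016)); print(pr(c,-4,.021,.014,.007))
```

```text
(0.5538, 0.3205)
[[180.5061 421.9316]
 [334.852  517.5248]
 [432.3031 463.6037]
 [277.5328 372.7062]]
[[219.0817 424.2406]
 [332.8612 493.9758]
 [392.8038 461.2   ]
 [278.8315 393.5927]]
[[268.5422 396.2286]
 [326.0998 430.5107]
 [352.5255 416.5291]
 [294.9262 382.7129]]
(0.551, 0.3205)
[[174.7214 418.7711]
 [328.55   514.0599]
 [426.0114 460.3125]
 [271.7442 369.6971]]
[[213.2315 421.0727]
 [326.632  490.587 ]
 [386.5797 457.9162]
 [272.9799 390.5197]]
[[262.5347 393.0612]
 [319.8996 427.234 ]
 [346.327  413.2972]
 [288.9189 379.5881]]
(0.5538, 0.3235)
[[185.8173 418.7805]
 [340.1566 514.0694]
 [437.312  460.3242]
 [282.5631 369.7086]]
[[224.3374 421.0826]
 [338.1099 490.5971]
 [397.8718 457.9276]
 [283.9132 390.5309]]
[[273.7899 393.0726]
 [331.3426 427.2456]
 [357.6885 413.3095]
 [300.0956 379.6001]]
```

Crop: the gripper is above the plate. Plate holes (220,417), (333,487) and (394,455) put its centre near (.5515,.3225). I'll descend there.

```bash
python3 go.py .5515 .3225 .183 86
```

```text
t 11.3 pos [0.5567 0.316  0.2331] tooly 85.56650568379276 F [-0.4961  0.5057 -0.2437] op 0.04269793744129632
turn [-0.156   0.0556 -0.4334] shift now-axes [0.5704 0.6233 5.0062] shift after-turn axes [0.5608 0.6139 5.0085]
```

jog_arm([
  [[0.55,0.6,1],[-0.15,0,-0.4]],
  [[0,0,2],[0,0,0]],
  [[0,0,0.5],[0,0,0]],
  [[0,0,0],[0,0,0]],
])

```text
t: 11.7
tool_pos: [0.5525, 0.3238, 0.2004]
tool_rot: [0.109, 3.133, 0.006]
contact_force: [-0.1, -0.3, -0.1]
opening: 0.0423
```

```bash
python3 go.py .5515 .3225 .183 86
python3 - <<'E'
from h import *
cv2.imwrite(f"pics/scene12.png",ctrl.get_image("scene")[:,:,::-1])
a=cv2.imread("pics/scene12.png")[140:240,360:480]
cv2.imwrite("pics/c12.png",cv2.resize(a,None,fx=6,fy=6,interpolation=2))
E
```

```text
t 11.7 pos [0.5525 0.3238 0.2004] tooly 86.00825005288961 F [-0.071  -0.3246 -0.0536] op 0.04234607061072824
turn [0.2258 0.3931 0.0075] shift now-axes [ 0.1008 -0.1464  1.7386] shift after-turn axes [ 0.0888 -0.1395  1.7398]
```

View pics/c12.png

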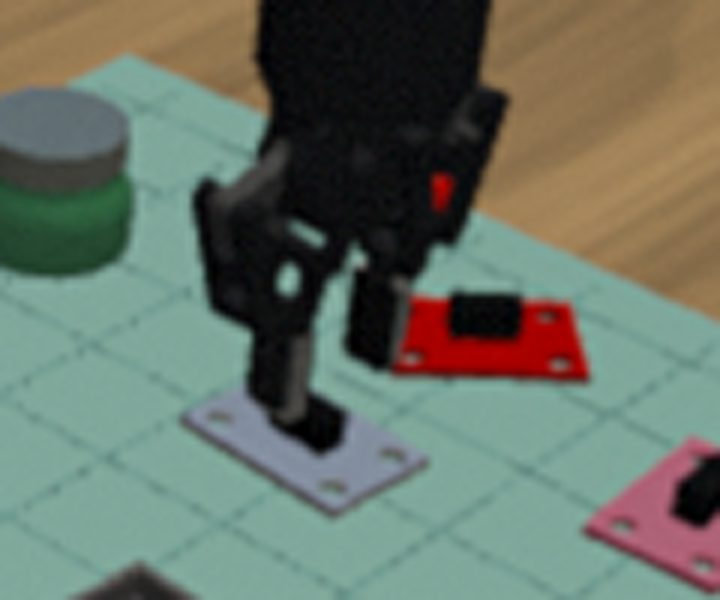

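jog_arm([
  [[0.1,-0.15,1],[0.2,0.4,0]],
  [[0,0,0.6],[0,0,0]],
  [[0,0,0.1],[0,0,0]],
  [[0,0,0],[0,0,0]],
])

```text
t: 12.15
tool_pos: [0.5519, 0.3228, 0.184]
tool_rot: [0.109, 3.138, 0.002]
contact_force: [0.3, 0.8, -0.2]
opening: 0.0429
```

```bash
python3 go.py .5515 .3225 .183 86
python3 - <<'E'
from h import *
cv2.imwrite(f"pics/scene13.png",ctrl.get_image("scene")[:,:,::-1])
a=cv2.imread("pics/scene13.png")[180:240,380:450]
cv2.imwrite("pics/c13.png",cv2.resize(a,None,fx=10,fy=10,interpolation=2))
E
```

```text
t 12.15 pos [0.5519 0.3228 0.184 ] tooly 86.0242336691317 F [ 0.2794  0.77   -0.2091] op 0.04285962857638813
turn [0.0865 0.0952 0.0242] shift now-axes [ 0.0341 -0.0343  0.1003] shift after-turn axes [ 0.034  -0.0341  0.1004]
```

View pics/c13.png

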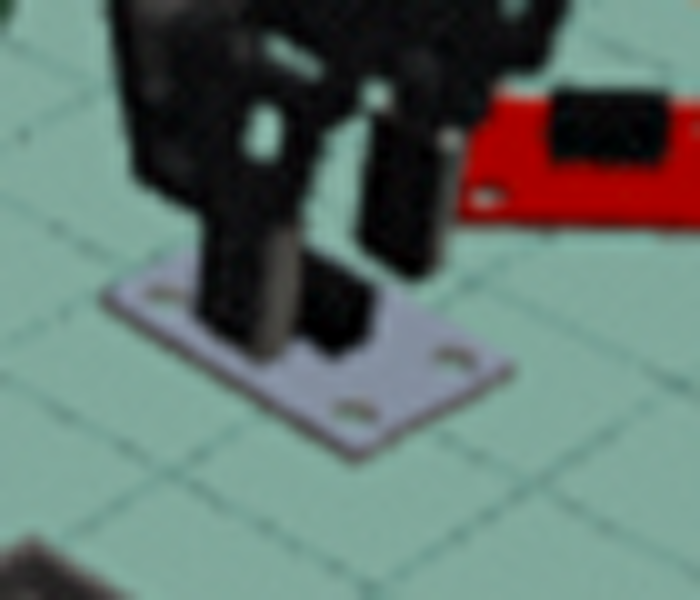

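The jaws straddle the black block at crop (335,310), so I close.

jog_arm([
  [[0,0,0.1],[0,0,0]],
  [[0,0,0],[0,0,0]],
  [[0,0,0],[0,0,0]],
  [[0,0,0],[0,0,0]],
], fingers=-1)

```text
t: 12.6
tool_pos: [0.5523, 0.3229, 0.1839]
tool_rot: [0.109, 3.136, 0.004]
contact_force: [0.5, 1.1, -1.1]
opening: 0.0129
```

```bash
python3 go.py .5515 .3225 .183 86
```

```text
t 12.6 pos [0.5523 0.3229 0.1839] tooly 86.01473306737932 F [ 0.4898  1.0506 -1.1329] op 0.012905741574796546
turn [0.1376 0.1782 0.0145] shift now-axes [ 0.0783 -0.0499  0.09  ] shift after-turn axes [ 0.078  -0.0497  0.0904]
```

jog_arm([
  [[0,0,-2],[0,0,0]],
  [[0,0,-3],[0,0,0]],
  [[0,0,-4],[0,0,0]],
  [[0,0,-2],[0,0,0]],
  [[0,0,0],[0,0,0]],
])

```text
t: 13.1
tool_pos: [0.551, 0.3223, 0.2947]
tool_rot: [-0.109, -3.138, 0.0]
contact_force: [-0.0, -0.1, -0.9]
opening: 0.0127
```

```bash
python3 go.py .6205 .0493 .275 86.5
```

```text
t 13.1 pos [0.551  0.3223 0.2947] tooly 86.0127801100799 F [-0.0001 -0.1469 -0.8793] op 0.012722902484919056
turn [-0.0137 -0.1137 -0.4872] shift now-axes [ -8.8346 -26.7459   1.9625] shift after-turn axes [ -8.603  -26.8205   1.9734]
```

jog_arm([
  [[-1,-3,0],[0,0,-0.5]],
  [[-1.5,-4.5,0],[0,0,0]],
  [[-1.5,-5,0],[0,0,0]],
  [[-1.5,-5,0],[0,0,0]],
  [[-1.5,-5,0],[0,0,0]],
  [[-1.2,-3,0],[0,0,0]],
  [[-0.4,-1.2,0],[0,0,0]],
  [[0,0,0],[0,0,0]],
])

```text
t: 13.9
tool_pos: [0.6183, 0.0499, 0.2838]
tool_rot: [-0.089, -3.128, -0.001]
contact_force: [0.1, -0.1, -1.4]
opening: 0.0128
```

```bash
python3 go.py .6205 .0493 .243 86.5
```

```text
t 13.9 pos [0.6183 0.0499 0.2838] tooly 86.75785719791284 F [ 0.0725 -0.0841 -1.3533] op 0.012776400388798221
turn [ 0.0067 -0.6937  0.2579] shift now-axes [-0.2691 -0.0466  4.0738] shift after-turn axes [-0.22   -0.045   4.0768]
```

Now to a hover with the plate underside at about 61 mm.

jog_arm([
  [[-0.2,0,2],[0,-0.7,0.2]],
  [[0,0,1.6],[0,0,0]],
  [[0,0,0],[0,-0.1,0]],
  [[0,0,0],[0,0,0]],
])

```text
t: 14.3
tool_pos: [0.6186, 0.054, 0.2439]
tool_rot: [-0.089, -3.138, -0.003]
contact_force: [0.1, -0.6, -0.4]
opening: 0.0124
```

```bash
python3 go.py .6205 .0493 .243 86.5;python3 - <<'E'
from h import *
cv2.imwrite(f"pics/scene14.png",ctrl.get_image("scene")[:,:,::-1])
a=cv2.imread("pics/scene14.png")[240:300,305:385];cv2.imwrite("pics/c14.png",cv2.resize(a,None,fx=10,fy=10,interpolation=2))
E
```

```text
t 14.3 pos [0.6186 0.054  0.2439] tooly 86.759580989655 F [ 0.1098 -0.5677 -0.4285] op 0.012441589663611929
turn [ 0.1195 -0.1347  0.2597] shift now-axes [-0.218  -0.4561  0.0873] shift after-turn axes [-0.2199 -0.4549  0.0888]
```

View pics/c14.png

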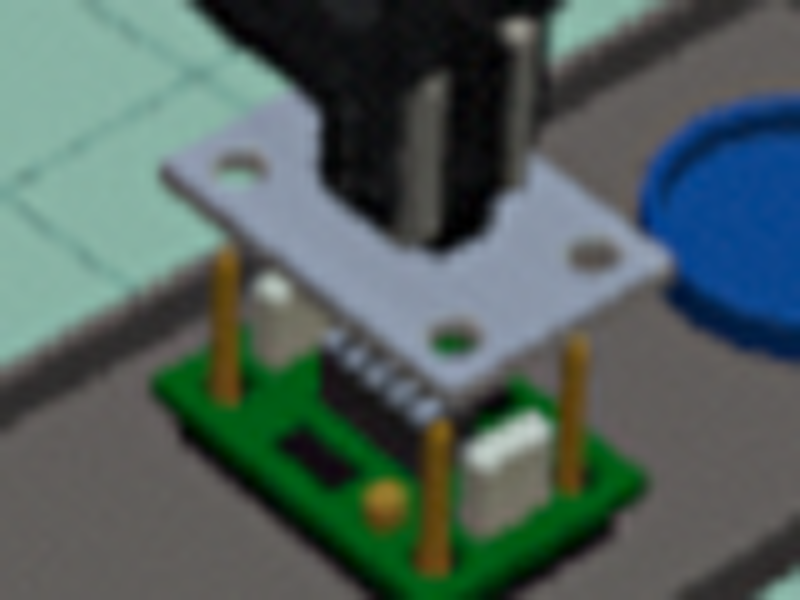

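```bash
cat > holes.py <<'E'
from h import *
import sys
# three hole pixels in the 10x crop (left, front, right), TCPz, grip offset
v=list(map(float,sys.argv[1:9])); px=np.array(v[:6]).reshape(3,2); z=v[6]-v[7]+.0025
f=lambda q:(np.asarray(q)+.5)/10-.5+[305,240]
P=cams["scene"].plane(f(px),z)[:,:2]; c=(P[0]+P[2])/2
T=cams["scene"].plane([(327.1,264.5),(348.2,281.5),(362.1,273.5)],.05)[:,:2]; ct=(T[0]+T[2])/2
an=lambda Q:np.degrees(np.arctan2(Q[1,1]-Q[0,1],Q[1,0]-Q[0,0]))
print("holes c",c,an(P),"posts c",ct,an(T),"move mm",(ct-c)*1000,"per hole",(T-P)*1000)
E
python3 holes.py 240 163 455 338 593 254 .2439 .184
# calibration: same for successful green board at scene7 (TCP .6206,.0493,.2408)
python3 holes.py 227 203 440 368 582 290 .2408 .183
```

```text
holes c [0.6142 0.057 ] -4.791058974650881 posts c [0.6186 0.0492] -3.7893301033301467 move mm [ 4.3851 -7.7963] per hole [[ 4.7787 -7.9247]
 [ 2.9221 -6.7894]
 [ 3.9915 -7.6678]]
holes c [0.6182 0.0501] -3.020294018413738 posts c [0.6186 0.0492] -3.7893301033301467 move mm [ 0.3775 -0.9386] per hole [[ 0.2853 -0.5502]
 [ 0.9877 -1.3379]
 [ 0.4697 -1.3271]]
```

The plate's holes (240,163), (455,338) and (593,254) are offset from the post tips (226,249), (440,419) and (577,337). Combining the horizontal pixel offset with the jaw centring, it has to move about +1.8 mm in x and −4.8 mm in y.

jog_arm([
  [[-0.2,-0.47,0],[0.1,-0.15,0.2]],
  [[0,0,0],[0,0,0]],
  [[0,0,0],[0,0,0]],
])

```text
t: 14.65
tool_pos: [0.6208, 0.05, 0.2457]
tool_rot: [0.092, 3.137, 0.0]
contact_force: [-0.4, -0.5, -0.7]
opening: 0.0128
```

```bash
python3 go.py .6205 .0493 .239 86.5;python3 - <<'E'
from h import *
cv2.imwrite(f"pics/scene15.png",ctrl.get_image("scene")[:,:,::-1])
a=cv2.imread("pics/scene15.png")[240:300,305:385];cv2.imwrite("pics/c15.png",cv2.resize(a,None,fx=10,fy=10,interpolation=2))
E
```

```text
t 14.65 pos [0.6208 0.05   0.2457] tooly 86.64519364523629 F [-0.366  -0.5226 -0.6705] op 0.012767417151985568
turn [0.0223 0.1658 0.1452] shift now-axes [ 0.0277 -0.0674  0.6736] shift after-turn axes [ 0.0256 -0.0672  0.6737]
```

View pics/c15.png

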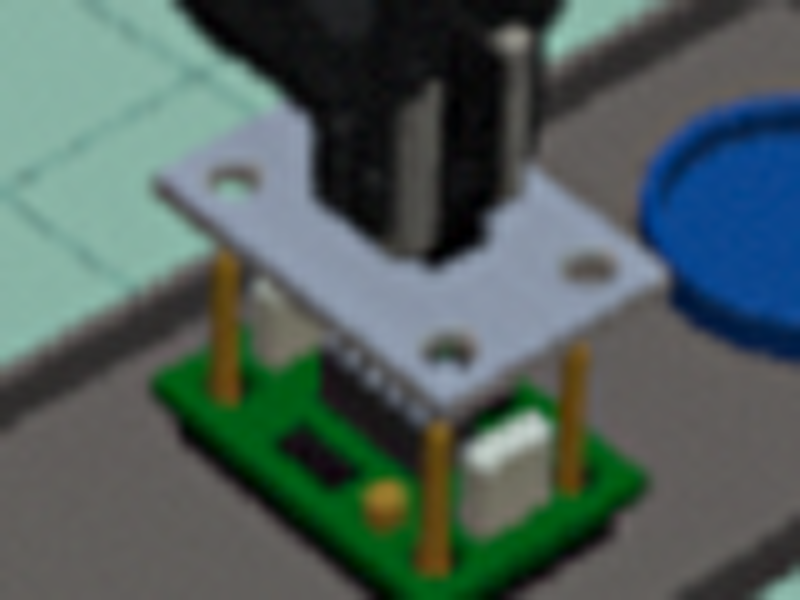

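```bash
for o in .184 .181; do python3 holes.py 235 181 449 350 589 268 .2457 $o; done
```

```text
holes c [0.6181 0.0519] -3.7750036040402906 posts c [0.6186 0.0492] -3.7893301033301467 move mm [ 0.4969 -2.7253] per hole [[ 0.3306 -2.4811]
 [ 0.1991 -2.4864]
 [ 0.6632 -2.9694]]
holes c [0.6204 0.0494] -3.7750036040402803 posts c [0.6186 0.0492] -3.7893301033301467 move mm [-1.8686 -0.2182] per hole [[-2.199  -0.0551]
 [-2.0127 -0.0814]
 [-1.5381 -0.3813]]
```

Yaw now matches (−3.78 for both). The remaining correction is about −0.5 mm in x and −1.2 mm in y, and I'll go slightly lower.

jog_arm([
  [[0.05,-0.12,0.6],[0,0.15,0]],
  [[0,0,0],[0,0,0]],
  [[0,0,0],[0,0,0]],
])

```text
t: 15.0
tool_pos: [0.6205, 0.0484, 0.2402]
tool_rot: [0.093, 3.139, 0.001]
contact_force: [0.3, 0.0, -0.7]
opening: 0.0131
```

```bash
python3 go.py .6205 .049 .239 86.5;python3 - <<'E'
from h import *
cv2.imwrite(f"pics/scene16.png",ctrl.get_image("scene")[:,:,::-1])
a=cv2.imread("pics/scene16.png")[240:300,305:385];cv2.imwrite("pics/c16.png",cv2.resize(a,None,fx=10,fy=10,interpolation=2))
E
```

```text
t 15.0 pos [0.6205 0.0484 0.2402] tooly 86.6198211416684 F [ 0.2759  0.0099 -0.7046] op 0.013105207207401067
turn [0.0245 0.0948 0.1198] shift now-axes [0.0066 0.0578 0.1167] shift after-turn axes [0.0065 0.0578 0.1167]
```

View pics/c16.png

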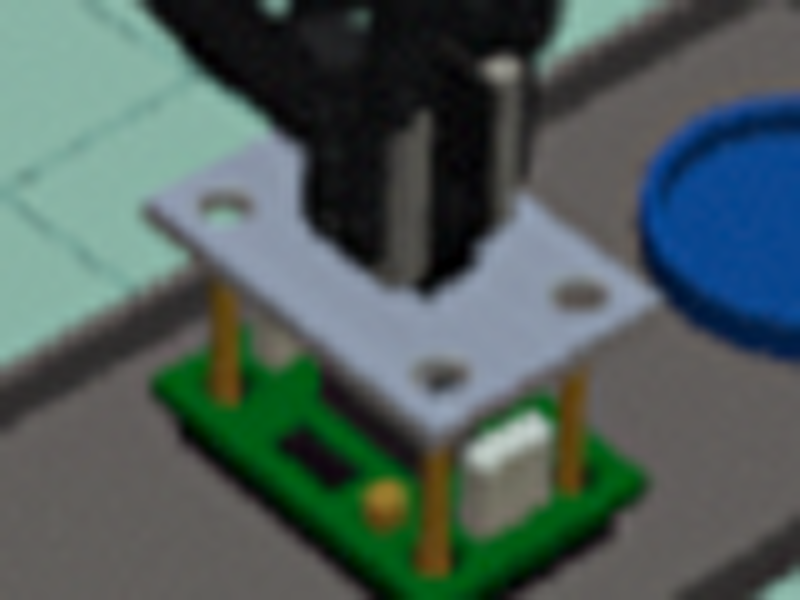

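Holes (226,206), (441,375) and (580,296) now stand directly over the posts. I'll descend so the tips enter.

jog_arm([
  [[0,0,0.5],[0,0,0]],
  [[0,0,0.5],[0,0,0]],
  [[0,0,0],[0,0,0]],
])

```text
t: 15.35
tool_pos: [0.6203, 0.0484, 0.229]
tool_rot: [0.093, 3.139, 0.001]
contact_force: [-0.0, 0.3, -0.7]
opening: 0.0129
```

```bash
python3 go.py .6205 .049 .22 86.5;python3 - <<'E'
from h import *
cv2.imwrite(f"pics/scene17.png",ctrl.get_image("scene")[:,:,::-1])
a=cv2.imread("pics/scene17.png")[240:300,305:385];cv2.imwrite("pics/c17.png",cv2.resize(a,None,fx=10,fy=10,interpolation=2))
E
```

```text
t 15.35 pos [0.6203 0.0484 0.229 ] tooly 86.61793486299783 F [-0.0049  0.2929 -0.6923] op 0.012857518919434381
turn [0.0228 0.0519 0.1179] shift now-axes [-0.0141  0.0593  0.8963] shift after-turn axes [-0.0147  0.0597  0.8963]
```

View pics/c17.png

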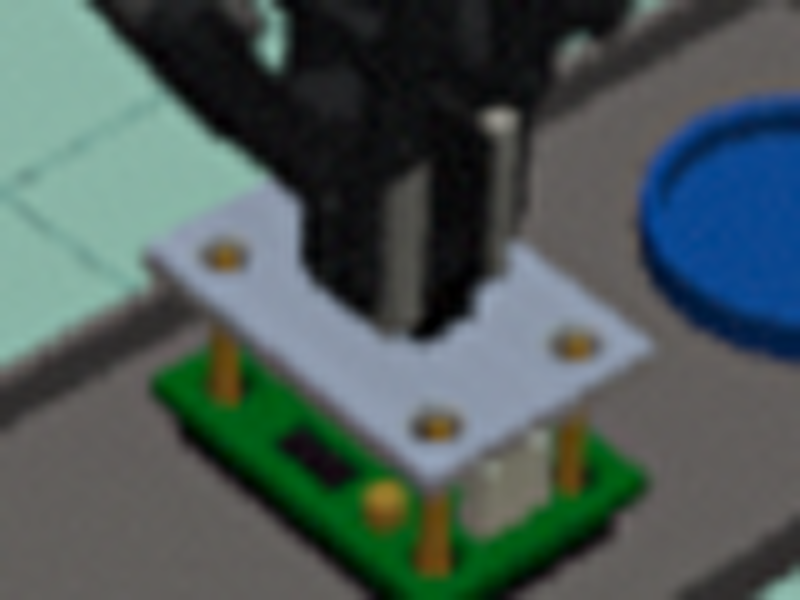

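The tips are in all visible holes: (226,256), (436,428), (574,346). I'll lower to the spacers.

jog_arm([
  [[0,0.03,0.4],[0,0,0]],
  [[0,0,0.3],[0,0,0]],
  [[0,0,0.2],[0,0,0]],
  [[0,0,0.2],[0,0,0]],
])

```text
t: 15.8
tool_pos: [0.621, 0.0488, 0.2196]
tool_rot: [0.092, 3.139, 0.0]
contact_force: [-8.9, -0.0, 18.3]
opening: 0.0129
```

```bash
python3 go.py .6205 .049 .22 86.5;python3 - <<'E'
from h import *
cv2.imwrite(f"pics/scene18.png",ctrl.get_image("scene")[:,:,::-1])
a=cv2.imread("pics/scene18.png")[240:300,305:385];cv2.imwrite("pics/c18.png",cv2.resize(a,None,fx=10,fy=10,interpolation=2))
E
```

```text
t 15.8 pos [0.621  0.0488 0.2196] tooly 86.63166020176631 F [-8.8539 -0.0212 18.2803] op 0.012855045319169003
turn [0.0147 0.0551 0.1317] shift now-axes [ 0.0467  0.0171 -0.043 ] shift after-turn axes [ 0.0467  0.017  -0.0429]
```

View pics/c18.png

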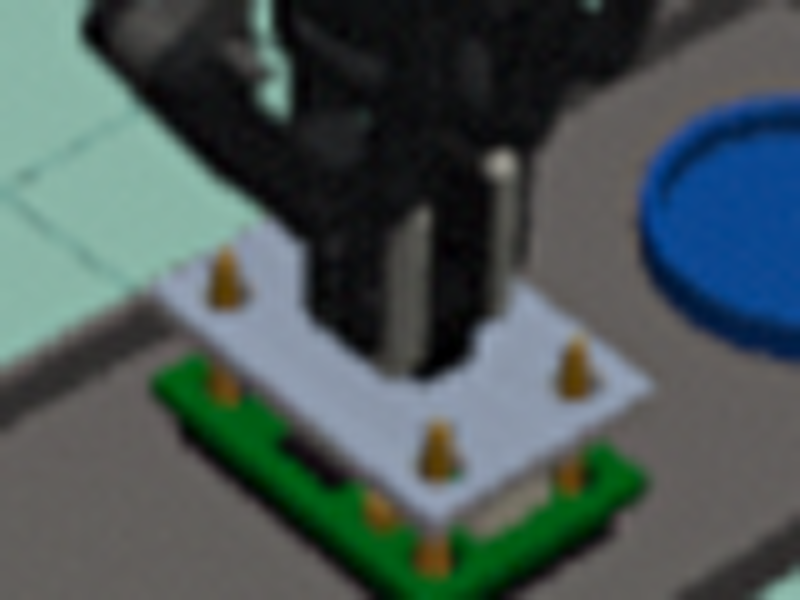

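Contact is at z=.2196 (expected .220), with the plate on the spacers. I'll ease off, release and rise.

jog_arm([
  [[0.05,0,-0.05],[0,0,0]],
  [[0,0,0],[0,0,0]],
])

```text
t: 16.05
tool_pos: [0.6208, 0.0488, 0.2209]
tool_rot: [0.092, 3.138, 0.0]
contact_force: [-0.0, -0.1, -1.0]
opening: 0.0126
```

jog_arm([
  [[0,0,0],[0,0,0]],
  [[0,0,0],[0,0,0]],
  [[0,0,-0.5],[0,0,0]],
  [[0,0,-2],[0,0,0]],
  [[0,0,-4],[0,0,0]],
  [[0,0,-4],[0,0,0]],
  [[0,0,0],[0,0,0]],
], fingers=-0.3)

```text
t: 16.75
tool_pos: [0.62, 0.0488, 0.3277]
tool_rot: [-0.093, -3.138, -0.0]
contact_force: [0.2, 0.8, 0.7]
opening: 0.0299
```

```bash
python3 go.py .395 -.242 .31 86.5;python3 - <<'E'
from h import *
cv2.imwrite(f"pics/scene19.png",ctrl.get_image("scene")[:,:,::-1])
a=cv2.imread("pics/scene19.png")[240:310,300:390];cv2.imwrite("pics/c19.png",cv2.resize(a,None,fx=8,fy=8,interpolation=2))
a=cv2.imread("pics/scene19.png")[270:320,100:170];cv2.imwrite("pics/c19b.png",cv2.resize(a,None,fx=10,fy=10,interpolation=2))
E
```

```text
t 16.75 pos [0.62   0.0488 0.3277] tooly 86.62266231211015 F [0.1967 0.7578 0.6563] op 0.029915920470873138
turn [ 0.0143 -0.1219  0.1227] shift now-axes [ 20.7425 -30.352    1.8037] shift after-turn axes [ 20.6812 -30.3959   1.7672]
```

View pics/c19.png

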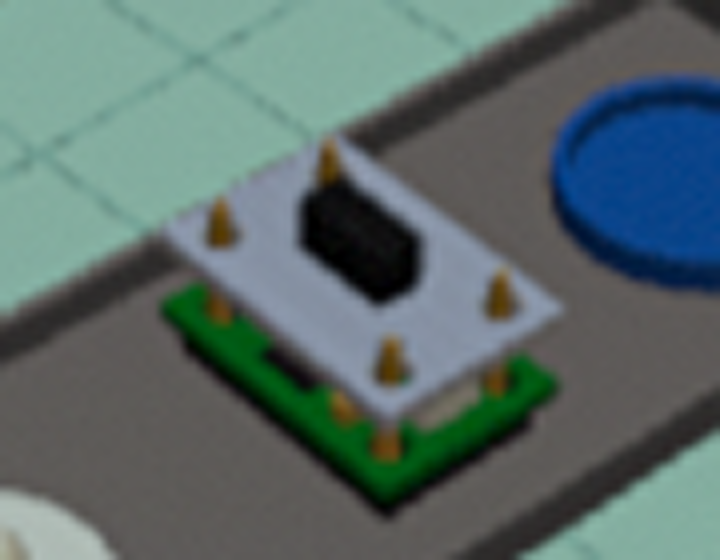

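View pics/c19b.png

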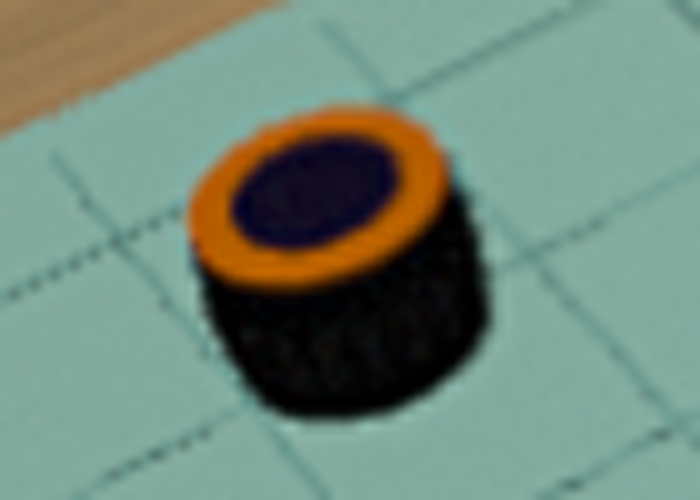

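The cover lies flat, with all four post tips through: (221,225), (330,165), (500,295), (391,365). Next the orange lens: its orange rim, seen in this crop at full-frame (132,289), confirms it. I go there with the jaws fully open.

jog_arm([
  [[2,-3,0],[0,0,0]],
  [[3,-4.5,0],[0,0,0]],
  [[3.4,-5,0],[0,0,0]],
  [[3.4,-5,0],[0,0,0]],
  [[3.4,-5,0],[0,0,0]],
  [[3,-4.5,0],[0,0,0]],
  [[1.6,-2.4,0],[0,0,0]],
  [[0,0,0],[0,0,0]],
], fingers=1)

```text
t: 17.6
tool_pos: [0.4221, -0.2058, 0.3182]
tool_rot: [-0.085, -3.125, -0.006]
contact_force: [-0.0, 0.5, -0.7]
opening: 0.0852
```

```bash
python3 go.py .395 -.242 .26 86.6
```

```text
t 17.6 pos [ 0.4221 -0.2058  0.3182] tooly 86.87779553929438 F [-0.0202  0.5006 -0.6575] op 0.08521768168876995
turn [ 0.1953 -0.9058  0.2793] shift now-axes [ 2.4172 -3.7802  5.8485] shift after-turn axes [ 2.4911 -3.7722  5.8225]
```

jog_arm([
  [[1.3,-2,2],[0.2,-0.9,0.3]],
  [[1.1,-1.7,2],[0,0,0]],
  [[0,0,1],[0,0,0]],
  [[0,0,0],[0,0,0]],
  [[0,0,0],[0,0,0]],
])

```text
t: 18.1
tool_pos: [0.3956, -0.24, 0.2642]
tool_rot: [-0.094, -3.139, -0.007]
contact_force: [-0.7, -0.4, -0.0]
opening: 0.0856
```

```bash
python3 go.py .395 -.242 .185 86.6
python3 - <<'E'
from h import *
for n in cams: cv2.imwrite(f"pics/{n}20.png",ctrl.get_image(n)[:,:,::-1])
a=cv2.imread("pics/scene20.png")[215:335,70:210];cv2.imwrite("pics/c20.png",cv2.resize(a,None,fx=5,fy=5,interpolation=2))
p=ctrl.get_obs()["tool_pos"]; print((cams["scene"].proj([p+[.011,0,-.163],[.395,-.242,.034]])-[70,215]+.5)*5)
E
```

```text
t 18.1 pos [ 0.3956 -0.24    0.2642] tooly 86.55850260810745 F [-0.7311 -0.3542 -0.0002] op 0.08557741291304881
turn [ 0.2576 -0.0507 -0.0414] shift now-axes [ 0.0432 -0.2367  7.9175] shift after-turn axes [ 0.0504 -0.2011  7.9184]
[[277.0756 239.34  ]
 [309.2888 374.3417]]
```

View pics/c20.png

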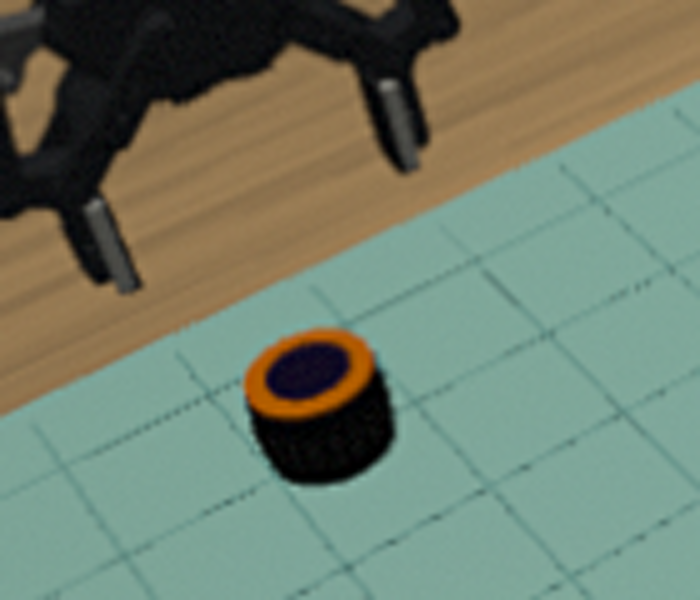

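The rim centre is at crop (310,373), matching the predicted (309,374), and the fingers straddle it. I descend.

jog_arm([
  [[0,-0.1,2.5],[0.25,0,0]],
  [[0,0,3],[0,0,0]],
  [[0,0,1.5],[0,0,0]],
  [[0,0,0.5],[0,0,0]],
  [[0,0,0],[0,0,0]],
])

```text
t: 18.7
tool_pos: [0.4006, -0.2406, 0.1936]
tool_rot: [0.085, 3.131, -0.012]
contact_force: [-0.4, -0.5, -0.1]
opening: 0.0857
```

```bash
python3 go.py .396 -.241 .185 86.6
python3 - <<'E'
from h import *
cv2.imwrite("pics/scene21.png",ctrl.get_image("scene")[:,:,::-1])
a=cv2.imread("pics/scene21.png")[215:335,70:210];cv2.imwrite("pics/c21.png",cv2.resize(a,None,fx=5,fy=5,interpolation=2))
E
```

```text
t 18.7 pos [ 0.4006 -0.2406  0.1936] tooly 86.90456335969168 F [-0.4015 -0.457  -0.0768] op 0.08568028721297716
turn [-0.4335  0.5783  0.3068] shift now-axes [ 0.4694 -0.0573  0.8589] shift after-turn axes [ 0.4604 -0.0663  0.8632]
```

View pics/c21.png

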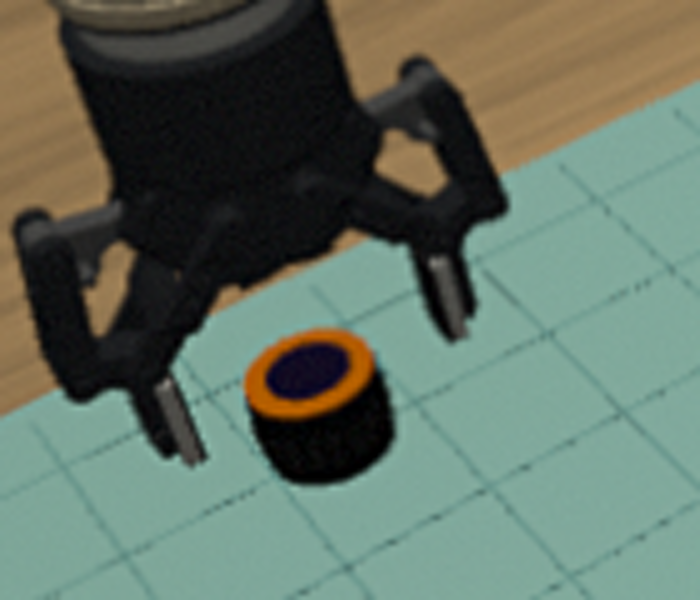

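jog_arm([
  [[0.5,-0.05,0.6],[-0.4,0.6,0.3]],
  [[0.1,0,0.2],[0,0.1,0]],
  [[0,0,0],[0,0,0]],
  [[0,0,0],[0,0,0]],
])

```text
t: 19.15
tool_pos: [0.3957, -0.2419, 0.1889]
tool_rot: [0.093, 3.138, -0.007]
contact_force: [-0.1, -0.1, -0.2]
opening: 0.0858
```

```bash
python3 go.py .396 -.241 .185 86.6
```

```text
t 19.15 pos [ 0.3957 -0.2419  0.1889] tooly 86.60228012155754 F [-0.0596 -0.092  -0.1971] op 0.08576360671793258
turn [-0.2465  0.1487  0.0026] shift now-axes [-0.0232  0.0894  0.3933] shift after-turn axes [-0.0242  0.0877  0.3937]
```

jog_arm([
  [[0,0,0.5],[-0.25,0.1,0]],
  [[0,0,0],[0,0,0]],
])

```text
t: 19.35
tool_pos: [0.3958, -0.2421, 0.1842]
tool_rot: [0.093, 3.139, -0.001]
contact_force: [-0.1, -0.2, 0.7]
opening: 0.0857
```

jog_arm([
  [[0,0,0],[0,0,0]],
  [[0,0,0],[0,0,0]],
  [[0,0,0],[0,0,0]],
  [[0,0,0],[0,0,0]],
], fingers=-1, grip_force=40)

```text
t: 19.75
tool_pos: [0.3961, -0.2423, 0.1843]
tool_rot: [0.094, 3.138, -0.001]
contact_force: [-0.2, -0.4, -0.3]
opening: 0.0422
```

```bash
python3 go.py .396 -.241 .26 86.6;python3 - <<'E'
from h import *
cv2.imwrite("pics/scene22.png",ctrl.get_image("scene")[:,:,::-1])
a=cv2.imread("pics/scene22.png")[215:335,70:210];cv2.imwrite("pics/c22.png",cv2.resize(a,None,fx=5,fy=5,interpolation=2))
E
```

```text
t 19.75 pos [ 0.3961 -0.2423  0.1843] tooly 86.58634694096659 F [-0.2115 -0.3544 -0.2511] op 0.04216950701462072
turn [-0.0373  0.1245 -0.0136] shift now-axes [-0.0006  0.129  -7.5652] shift after-turn axes [ 0.0158  0.1339 -7.5651]
```

View pics/c22.png

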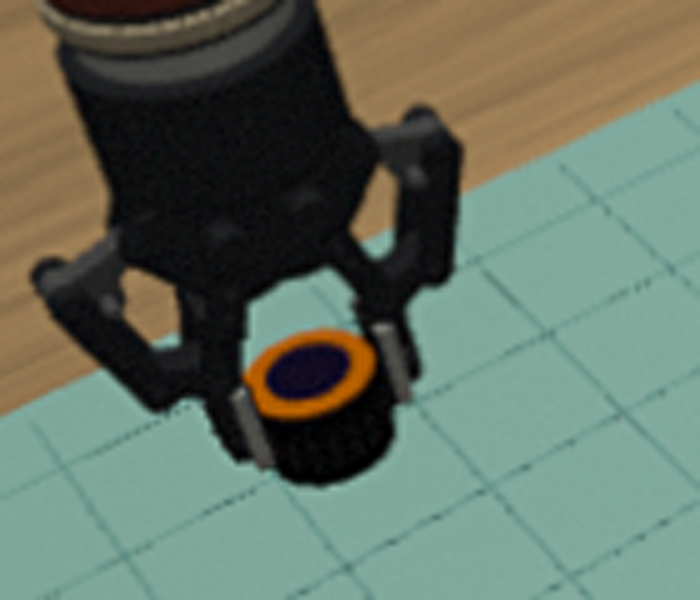

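Gripped at 42 mm on the lens sides. I lift and carry it to the cup (.627,.1525).

jog_arm([
  [[0,0,-2],[0,0,0]],
  [[0,0,-3],[0,0,0]],
  [[0,0,-4],[0,0,0]],
  [[-0.5,1,-2],[0,0,0]],
  [[-1.5,2.5,0],[0,0,0]],
  [[-2.5,4,0],[0,0,0]],
  [[-2.7,4,0],[0,0,0]],
  [[-2.7,4,0],[0,0,0]],
])

```text
t: 20.6
tool_pos: [0.5041, -0.0918, 0.2966]
tool_rot: [-0.111, -3.139, -0.003]
contact_force: [-0.1, -0.7, -1.0]
opening: 0.0422
```

```bash
python3 go.py .627 .1525 .28 86.6
```

```text
t 20.6 pos [ 0.5041 -0.0918  0.2966] tooly 85.93529116168655 F [-0.0553 -0.74   -1.0113] op 0.04223343801897375
turn [ 0.0957 -0.0562 -0.6647] shift now-axes [-10.5323  25.2336   1.6943] shift after-turn axes [-10.8227  25.1125   1.6628]
```

jog_arm([
  [[-1.8,4,0],[0,0,-0.5]],
  [[-1.8,4,0],[0,0,0]],
  [[-1.8,4,0],[0,0,0]],
  [[-1.8,4,0],[0,0,0]],
  [[-1.6,3.5,0],[0,0,0]],
  [[-0.8,2,0],[0,0,0]],
  [[0,0,0],[0,0,0]],
  [[0,0,0],[0,0,0]],
])

```text
t: 21.4
tool_pos: [0.6171, 0.1321, 0.2922]
tool_rot: [-0.084, -3.134, -0.003]
contact_force: [-0.0, 0.0, -0.5]
opening: 0.042
```

```bash
python3 go.py .627 .1525 .22 86.6
```

```text
t 21.4 pos [0.6171 0.1321 0.2922] tooly 86.93777638139733 F [-0.0151  0.0487 -0.5398] op 0.04203412902996213
turn [ 0.0888 -0.3698  0.3381] shift now-axes [-0.9302  2.0802  7.2192] shift after-turn axes [-0.8713  2.0967  7.2218]
```

jog_arm([
  [[-0.9,2.1,0],[0.1,-0.3,0.3]],
  [[0,0,2.5],[0,0,0]],
  [[0,0,3],[0,0,0]],
  [[0,0,1.2],[0,0,0]],
  [[0,0,0],[0,0,0]],
  [[0,0,0],[0,0,0]],
])

```text
t: 22.0
tool_pos: [0.626, 0.1471, 0.2237]
tool_rot: [-0.103, -3.138, 0.003]
contact_force: [0.3, -0.1, -1.6]
opening: 0.042
```

```bash
python3 go.py .627 .1525 .192 86.6;python3 - <<'E'
from h import *
cv2.imwrite("pics/scene23.png",ctrl.get_image("scene")[:,:,::-1])
a=cv2.imread("pics/scene23.png")[190:310,310:450];cv2.imwrite("pics/c23.png",cv2.resize(a,None,fx=5,fy=5,interpolation=2))
E
```

```text
t 22.0 pos [0.626  0.1471 0.2237] tooly 86.24913891114036 F [ 0.2584 -0.0972 -1.5567] op 0.04199048866687209
turn [-0.1269 -0.1209 -0.351 ] shift now-axes [-0.0669  0.5502  3.1729] shift after-turn axes [-0.0636  0.5428  3.1742]
```

View pics/c23.png

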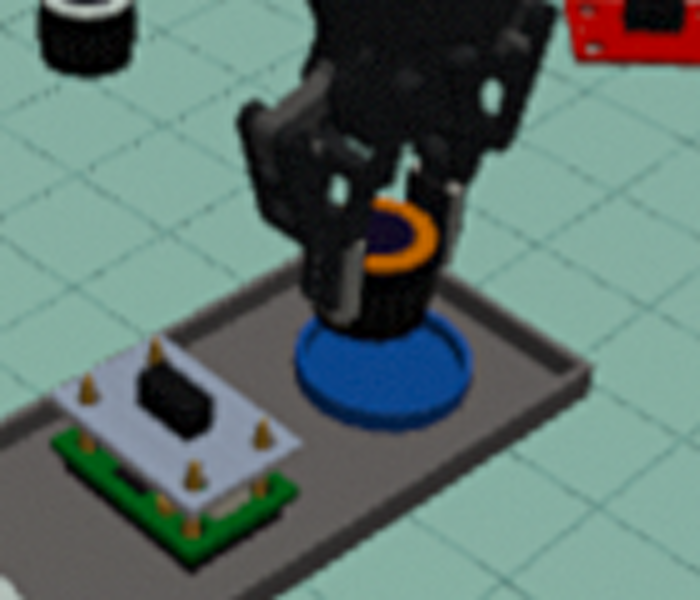

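jog_arm([
  [[-0.1,0.55,0.8],[-0.1,-0.1,-0.3]],
  [[0,0,0.6],[0,0,0]],
  [[0,0,0],[0,0,0]],
  [[0,0,0],[0,0,0]],
])

```text
t: 22.45
tool_pos: [0.629, 0.1529, 0.2128]
tool_rot: [0.094, 3.134, 0.001]
contact_force: [0.1, 0.0, -0.8]
opening: 0.0419
```

```bash
python3 go.py .627 .1525 .192 86.6;python3 - <<'E'
from h import *
cv2.imwrite("pics/scene24.png",ctrl.get_image("scene")[:,:,::-1])
a=cv2.imread("pics/scene24.png")[230:300,345:425];cv2.imwrite("pics/c24.png",cv2.resize(a,None,fx=8,fy=8,interpolation=2))
E
```

```text
t 22.45 pos [0.629  0.1529 0.2128] tooly 86.55279849408169 F [ 0.0979  0.038  -0.7593] op 0.04193851019074815
turn [ 0.0495  0.3536 -0.0474] shift now-axes [ 0.2074 -0.0515  2.0758] shift after-turn axes [ 0.1947 -0.0495  2.0771]
```

View pics/c24.png

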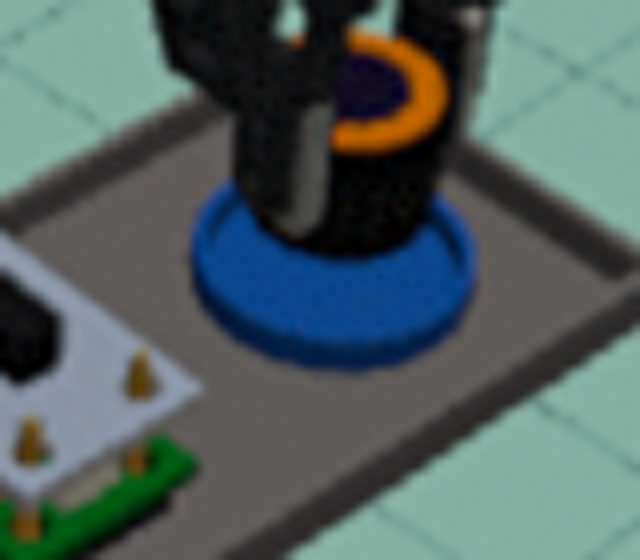

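Run:
```python
from h import *
print(cams["scene"].plane([(384.5/5-.4+310,360/5-.4+190)],.015))
h=cv2.cvtColor(cv2.imread("pics/scene19.png"),cv2.COLOR_BGR2HSV)
m=cv2.inRange(h,np.array([98,150,40]),np.array([118,255,255]))[225:300,350:430]; ys,xs=np.nonzero(m); print(xs.min()+350,xs.max()+350,ys.min()+225,ys.max()+225)
# predicted extents for candidate centre
t=np.linspace(0,2*np.pi,200)
for c in((.6267,.1538),(.627,.1525),(.629,.150),(.6287,.1515)):
    q=np.vstack([cams["scene"].proj(np.c_[c[0]+.034*np.cos(t),c[1]+.034*np.sin(t),0*t+z]) for z in(.004,.015)]); print(c,q.min(0),q.max(0))
```

```text
[[0.6313 0.1503 0.015 ]]
369 403 250 275
(0.6267, 0.1538) [367.5749 248.2386] [403.9671 276.1024]
(0.627, 0.1525) [367.2282 248.5981] [403.6518 276.5094]
(0.629, 0.15) [367.1078 249.632 ] [403.633  277.6795]
(0.6287, 0.1515) [367.5268 249.226 ] [404.0169 277.2198]
```

The cup fits (.627,.1535) in robot coordinates and the lens is centred within about 2 mm (8 mm clearance). I lower it.

jog_arm([
  [[0.15,0,0.8],[0,0.3,0]],
  [[0,0,0.6],[0,0,0]],
  [[0,0,0.4],[0,0,0]],
  [[0,0,0],[0,0,0]],
])

```text
t: 22.9
tool_pos: [0.6273, 0.153, 0.1934]
tool_rot: [0.094, 3.14, 0.001]
contact_force: [0.2, -0.3, -1.0]
opening: 0.042
```

```bash
python3 go.py .627 .153 .191 86.6
```

```text
t 22.9 pos [0.6273 0.153  0.1934] tooly 86.56387884183125 F [ 0.2353 -0.3267 -1.0089] op 0.04204503825565126
turn [ 0.0467  0.0339 -0.0361] shift now-axes [ 0.0343 -0.007   0.2372] shift after-turn axes [ 0.0341 -0.0067  0.2372]
```

jog_arm([
  [[0,0,0.2],[0,0,0]],
  [[0,0,0.15],[0,0,0]],
  [[0,0,0.15],[0,0,0]],
])

```text
t: 23.2
tool_pos: [0.6279, 0.1532, 0.1913]
tool_rot: [-0.094, -3.139, -0.0]
contact_force: [-5.6, -0.6, 7.5]
opening: 0.0421
```

```bash
python3 go.py .627 .153 .191 86.6;python3 - <<'E'
from h import *
cv2.imwrite("pics/scene25.png",ctrl.get_image("scene")[:,:,::-1])
a=cv2.imread("pics/scene25.png")[230:300,345:425];cv2.imwrite("pics/c25.png",cv2.resize(a,None,fx=8,fy=8,interpolation=2))
E
```

```text
t 23.2 pos [0.6279 0.1532 0.1913] tooly 86.57615575775013 F [-5.6413 -0.6175  7.5081] op 0.04211532954888875
turn [ 0.0101 -0.0789 -0.0238] shift now-axes [ 0.0877 -0.024   0.0331] shift after-turn axes [ 0.0878 -0.024   0.033 ]
```

View pics/c25.png

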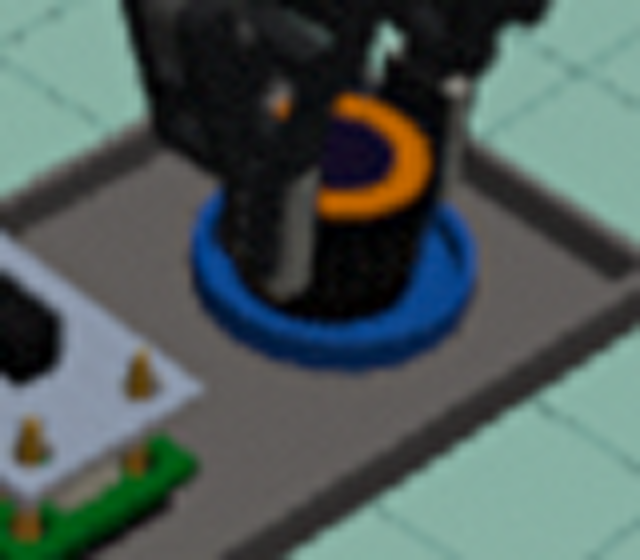

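The lens stands on the cup floor: contact at z=.1913, 7.5 N. I release and rise.

jog_arm([
  [[0.05,0,-0.05],[0,0,0]],
  [[0,0,0],[0,0,0]],
])

```text
t: 23.45
tool_pos: [0.6277, 0.1532, 0.1926]
tool_rot: [0.094, 3.14, 0.001]
contact_force: [0.2, -0.5, -0.9]
opening: 0.042
```

jog_arm([
  [[0,0,0],[0,0,0]],
  [[0,0,0],[0,0,0]],
  [[0,0,0],[0,0,0]],
  [[0,0,-1],[0,0,0]],
  [[0,0,-3],[0,0,0]],
  [[0,0,-4],[0,0,0]],
  [[0,0,-3],[0,0,0]],
  [[0,0,0],[0,0,0]],
], fingers=0.4)

```text
t: 24.25
tool_pos: [0.6277, 0.1531, 0.3076]
tool_rot: [-0.094, -3.139, -0.001]
contact_force: [0.5, 0.8, -0.2]
opening: 0.0598
```

```bash
python3 go.py .436 .0705 .28 86.6;python3 - <<'E'
from h import *
cv2.imwrite("pics/scene26.png",ctrl.get_image("scene")[:,:,::-1])
a=cv2.imread("pics/scene26.png")[220:310,260:420];cv2.imwrite("pics/c26.png",cv2.resize(a,None,fx=5,fy=5,interpolation=2))
# ring
h=cv2.cvtColor(cv2.imread("pics/scene26.png"),cv2.COLOR_BGR2HSV)
m=cv2.inRange(h,np.array([12,70,40]),np.array([32,255,255]))[215:255,270:308]; ys,xs=np.nonzero(m); print(xs.min()+270-.5,xs.max()+270.5,ys.min()+215-.5,ys.max()+215.5)
t=np.linspace(0,2*np.pi,200)
for c in((.434,.0715),(.436,.070),(.432,.072)):
    q=np.vstack([cams["scene"].proj(np.c_[c[0]+.025*np.cos(t),c[1]+.025*np.sin(t),0*t+z]) for z in(.0,.016)]); print(c,q.min(0),q.max(0))
E
```

```text
t 24.25 pos [0.6277 0.1531 0.3076] tooly 86.5665175694004 F [ 0.5075  0.763  -0.2302] op 0.05981037256314352
turn [ 0.019  -0.049  -0.0335] shift now-axes [18.6352 -9.3958  2.7731] shift after-turn axes [18.6431 -9.384   2.7602]
275.5 299.5 225.5 245.5
(0.434, 0.0715) [275.2706 224.7117] [300.0608 245.8277]
(0.436, 0.07) [275.3028 225.4238] [300.1433 246.6061]
(0.432, 0.072) [274.8532 224.1967] [299.6117 245.2646]
```

View pics/c26.png

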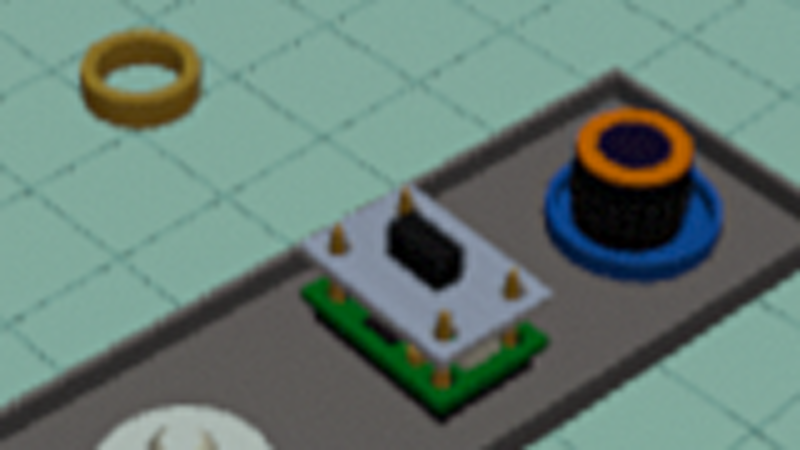

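The lens stands upright in the cup, centred. Ring extents fit centre (.434,.071). I go there.

jog_arm([
  [[2,-1,0],[0,0,0]],
  [[3.5,-1.7,0],[0,0,0]],
  [[4,-2,0],[0,0,0]],
  [[4,-2,0],[0,0,0]],
  [[3,-1.5,0],[0,0,0]],
  [[1.5,-0.8,0],[0,0,0]],
  [[0,0,0],[0,0,0]],
  [[0,0,0],[0,0,0]],
], fingers=1)

```text
t: 25.1
tool_pos: [0.4325, 0.0716, 0.2954]
tool_rot: [-0.093, -3.122, 0.001]
contact_force: [0.2, -0.0, 0.5]
opening: 0.0851
```

```bash
python3 go.py .434 .071 .22 86.6
```

```text
t 25.1 pos [0.4325 0.0716 0.2954] tooly 86.58184485914796 F [ 0.1836 -0.0247  0.5173] op 0.08513430691292087
turn [-0.0853 -1.0344 -0.0189] shift now-axes [-0.2886 -0.0381  7.5329] shift after-turn axes [-0.1526 -0.0494  7.5369]
```

jog_arm([
  [[-0.15,-0.05,2.5],[0,-1,0]],
  [[0,0,3],[0,0,0]],
  [[0,0,1.8],[0,0,0]],
  [[0,0,0],[0,0,0]],
  [[0,0,0],[0,0,0]],
])

```text
t: 25.6
tool_pos: [0.4377, 0.0722, 0.2203]
tool_rot: [0.091, 3.139, -0.001]
contact_force: [0.5, 0.1, 0.4]
opening: 0.0852
```

```bash
python3 go.py .434 .071 .176 86.6;python3 - <<'E'
from h import *
cv2.imwrite("pics/scene27.png",ctrl.get_image("scene")[:,:,::-1])
a=cv2.imread("pics/scene27.png")[160:280,220:360];cv2.imwrite("pics/c27.png",cv2.resize(a,None,fx=5,fy=5,interpolation=2))
E
```

```text
t 25.6 pos [0.4377 0.0722 0.2203] tooly 86.6634648444209 F [0.5058 0.1202 0.4467] op 0.08519452820330167
turn [-0.0437  0.089   0.0635] shift now-axes [ 0.3685 -0.1387  4.4289] shift after-turn axes [ 0.3615 -0.1424  4.4294]
```

View pics/c27.png

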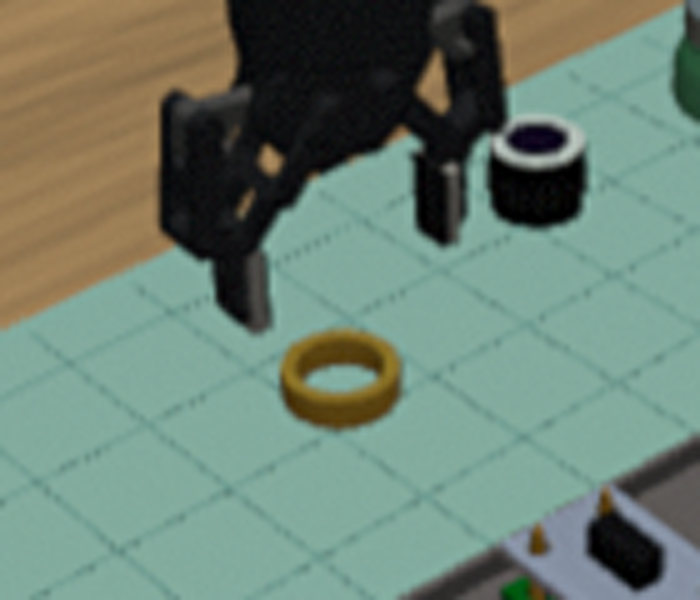

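The ring at crop (340,378) lies between the open fingers and the white lens is well clear. I descend.

jog_arm([
  [[0.35,-0.15,1.5],[0,0.1,0]],
  [[0,0,1.5],[0,0,0]],
  [[0,0,0.9],[0,0,0]],
  [[0,0,0],[0,0,0]],
  [[0,0,0],[0,0,0]],
])

```text
t: 26.15
tool_pos: [0.4359, 0.0709, 0.1821]
tool_rot: [0.091, 3.134, -0.001]
contact_force: [0.1, -0.9, 0.5]
opening: 0.0854
```

```bash
python3 go.py .434 .071 .175 86.6
```

```text
t 26.15 pos [0.4359 0.0709 0.1821] tooly 86.69122448446615 F [ 0.1276 -0.8699  0.4556] op 0.08535255071741109
turn [-0.0227  0.3596  0.0913] shift now-axes [ 0.1896 -0.004   0.7077] shift after-turn axes [ 0.1852 -0.0046  0.7089]
```

jog_arm([
  [[0.15,0,0.5],[0,0.4,0]],
  [[0,0,0.2],[0,0,0]],
  [[0,0,0],[0,0,0]],
])

```text
t: 26.45
tool_pos: [0.4349, 0.071, 0.1758]
tool_rot: [0.091, 3.139, -0.0]
contact_force: [0.1, 0.8, 0.9]
opening: 0.0853
```

```bash
python3 go.py .434 .071 .175 86.6;python3 - <<'E'
from h import *
cv2.imwrite("pics/scene28.png",ctrl.get_image("scene")[:,:,::-1])
a=cv2.imread("pics/scene28.png")[180:270,230:350];cv2.imwrite("pics/c28.png",cv2.resize(a,None,fx=6,fy=6,interpolation=2))
E
```

```text
t 26.45 pos [0.4349 0.071  0.1758] tooly 86.69216792337912 F [0.0639 0.816  0.949 ] op 0.08525182079685152
turn [-0.0151  0.0731  0.0922] shift now-axes [ 0.0862 -0.0069  0.0802] shift after-turn axes [ 0.0861 -0.0071  0.0803]
```

View pics/c28.png

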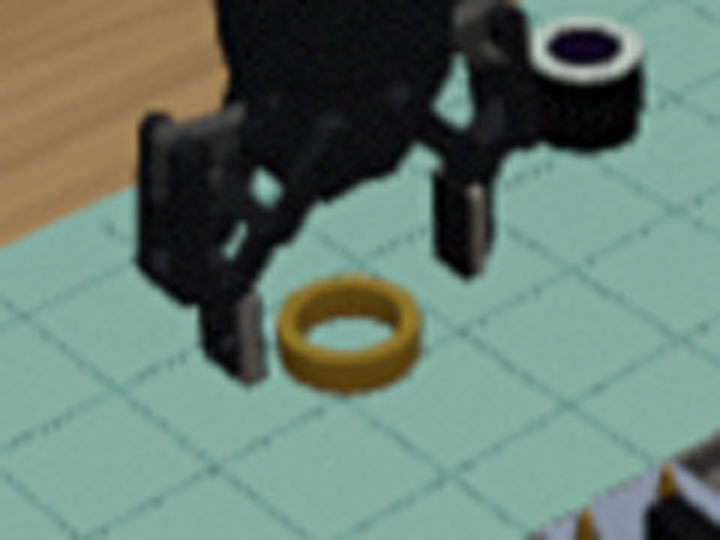

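jog_arm([
  [[0,0,0.1],[0,0,0]],
  [[0,0,0],[0,0,0]],
  [[0,0,0],[0,0,0]],
  [[0,0,0],[0,0,0]],
  [[0,0,0],[0,0,0]],
], fingers=-1, grip_force=40)

```text
t: 27.0
tool_pos: [0.4355, 0.071, 0.1761]
tool_rot: [0.09, 3.138, -0.001]
contact_force: [1.1, 0.7, -0.6]
opening: 0.0486
```

```bash
python3 go.py .611 -.0565 .26 86.6
```

```text
t 27.0 pos [0.4355 0.071  0.1761] tooly 86.70430885311053 F [ 1.0598  0.6944 -0.576 ] op 0.04863034567935669
turn [-0.0228  0.1472  0.1043] shift now-axes [-18.2785 -11.7256  -8.3416] shift after-turn axes [-18.2783 -11.689   -8.3932]
```

jog_arm([
  [[0,0,-1],[0,0,0]],
  [[0,0,-3],[0,0,0]],
  [[0,0,-4],[0,0,0]],
  [[0,0,-2],[0,0,0]],
  [[0,0,0],[0,0,0]],
])

```text
t: 27.5
tool_pos: [0.4341, 0.0711, 0.2797]
tool_rot: [-0.091, -3.139, 0.001]
contact_force: [-0.3, 0.6, -0.5]
opening: 0.0484
```

```bash
python3 go.py .612 -.0565 .26 86.6;python3 - <<'E'
from h import *
cv2.imwrite("pics/scene29.png",ctrl.get_image("scene")[:,:,::-1])
a=cv2.imread("pics/scene29.png")[130:250,210:350];cv2.imwrite("pics/c29.png",cv2.resize(a,None,fx=5,fy=5,interpolation=2))
a=cv2.imread("pics/scene29.png")[290:350,260:340];cv2.imwrite("pics/c29b.png",cv2.resize(a,None,fx=8,fy=8,interpolation=2))
E
```

```text
t 27.5 pos [0.4341 0.0711 0.2797] tooly 86.69700106413073 F [-0.2581  0.5821 -0.4679] op 0.04841462694210294
turn [-0.0262 -0.0747  0.097 ] shift now-axes [-18.5016 -11.7104   1.9535] shift after-turn axes [-18.5188 -11.6799   1.9723]
```

View pics/c29.png

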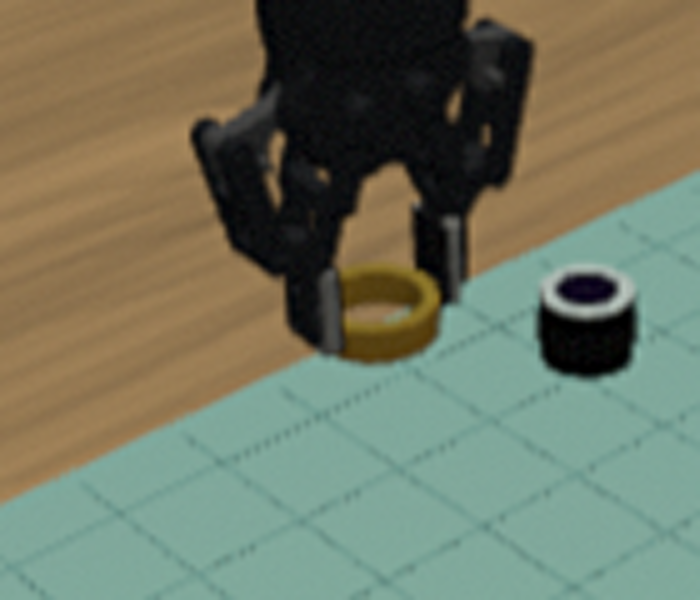

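View pics/c29b.png

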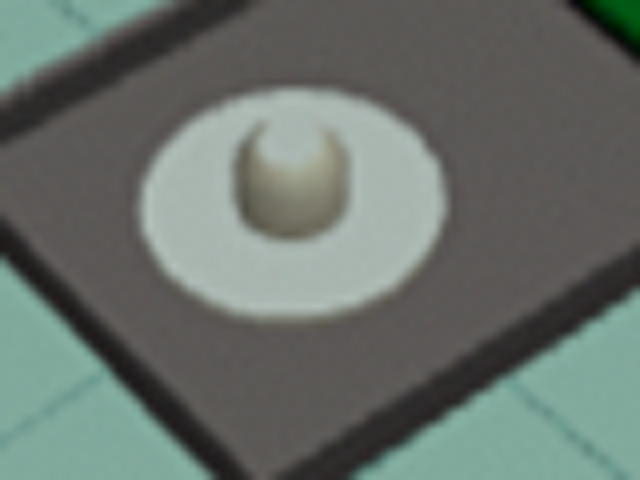

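The ring is held level. The stub disc (crop centre (293,204)) gives (.612,−.0565). I carry it there.

jog_arm([
  [[-2,-1.2,0],[0,0,0]],
  [[-3.5,-2.3,0],[0,0,0]],
  [[-4,-2.6,0],[0,0,0]],
  [[-4,-2.6,0],[0,0,0]],
  [[-3,-1.8,0],[0,0,0]],
  [[-1.5,-1,0],[0,0,0]],
  [[0,0,0],[0,0,0]],
  [[0,0,0],[0,0,0]],
])

```text
t: 28.35
tool_pos: [0.6079, -0.0579, 0.2605]
tool_rot: [-0.088, -3.116, -0.006]
contact_force: [0.4, 0.2, -1.3]
opening: 0.0484
```

```bash
python3 go.py .612 -.0565 .22 86.6
```

```text
t 28.35 pos [ 0.6079 -0.0579  0.2605] tooly 86.7800589086794 F [ 0.4217  0.1748 -1.3085] op 0.048432002715400525
turn [ 0.1749 -1.3872  0.1822] shift now-axes [-0.496   0.1479  4.0441] shift after-turn axes [-0.3975  0.1617  4.0544]
```

jog_arm([
  [[-0.4,0.15,1.5],[0.2,-1.4,0]],
  [[0,0,1.5],[0,0,0]],
  [[0,0,0],[0,0,0]],
  [[0,0,0],[0,0,0]],
])

```text
t: 28.75
tool_pos: [0.6078, -0.0537, 0.2261]
tool_rot: [-0.084, -3.134, -0.002]
contact_force: [-0.7, -0.3, -1.1]
opening: 0.0482
```

```bash
python3 go.py .612 -.0565 .22 86.6;python3 - <<'E'
from h import *
cv2.imwrite("pics/scene30.png",ctrl.get_image("scene")[:,:,::-1])
a=cv2.imread("pics/scene30.png")[260:350,240:360];cv2.imwrite("pics/c30.png",cv2.resize(a,None,fx=6,fy=6,interpolation=2))
E
```

```text
t 28.75 pos [ 0.6078 -0.0537  0.2261] tooly 86.91828601500518 F [-0.6694 -0.3205 -1.1306] op 0.048189576450219866
turn [ 0.0635 -0.3865  0.3185] shift now-axes [-0.4383 -0.2551  0.6036] shift after-turn axes [-0.4356 -0.252   0.6068]
```

View pics/c30.png

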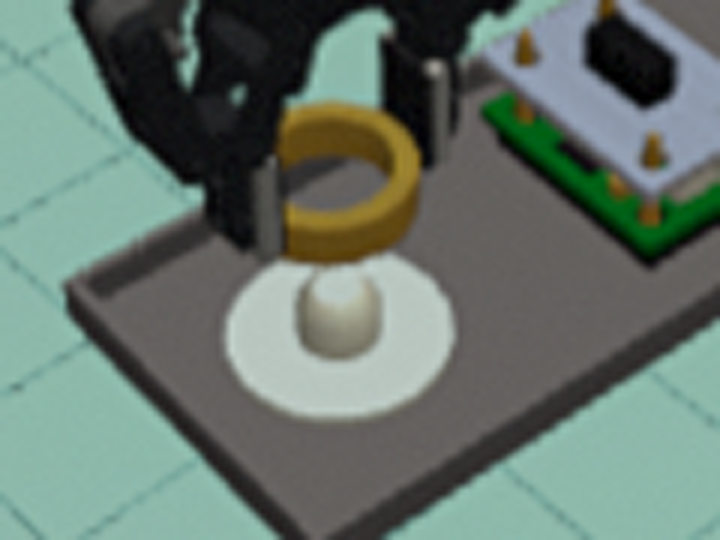

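jog_arm([
  [[-0.45,-0.25,0.5],[0,-0.4,0.3]],
  [[0,0,0.3],[0,0,0]],
  [[0,0,0],[0,0,0]],
  [[0,0,0],[0,0,0]],
])

```text
t: 29.2
tool_pos: [0.6127, -0.0565, 0.2191]
tool_rot: [0.093, 3.137, 0.001]
contact_force: [-0.9, 0.4, -0.4]
opening: 0.0483
```

```bash
python3 go.py .612 -.0565 .183 86.6;python3 - <<'E'
from h import *
cv2.imwrite("pics/scene31.png",ctrl.get_image("scene")[:,:,::-1])
a=cv2.imread("pics/scene31.png")[260:350,240:360];cv2.imwrite("pics/c31.png",cv2.resize(a,None,fx=6,fy=6,interpolation=2))
o=ctrl.get_obs()["tool_pos"]; z=o[2]-.176
f=lambda p:(cams["scene"].proj(p)-[240,260]+.5)*6
print("ring top c expected",f([[o[0],o[1],z+.016]]),"stub top",f([[.612,-.0565,.025]]),"disc",f([[.612,-.0565,.007]]))
E
```

```text
t 29.2 pos [ 0.6127 -0.0565  0.2191] tooly 86.61206601501794 F [-0.95    0.4065 -0.4286] op 0.048309880404069035
turn [0.0448 0.171  0.012 ] shift now-axes [ 0.0839 -0.0075  3.6139] shift after-turn axes [ 0.0731 -0.0047  3.6141]
ring top c expected [[337.062  199.9113]] stub top [[339.9297 286.5189]] disc [[342.2413 330.9359]]
```

View pics/c31.png

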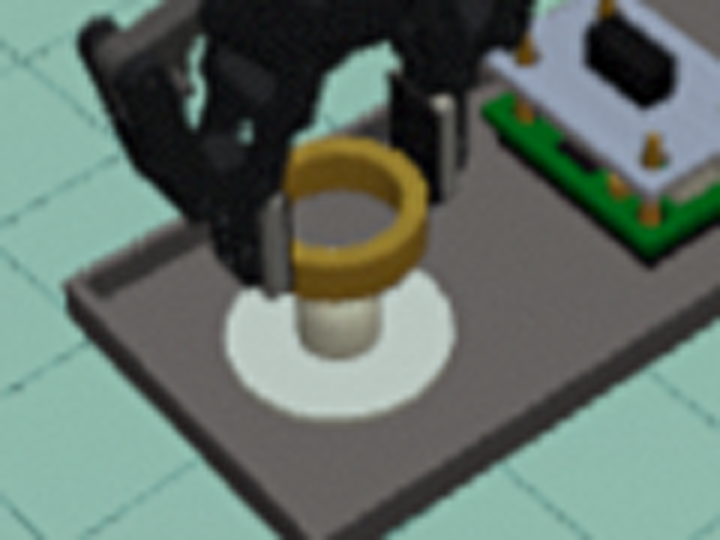

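The ring is within about 2 mm of the stub axis (6 mm clearance). I lower it.

jog_arm([
  [[0.1,-0.1,1],[0,0.15,0]],
  [[0,0,1],[0,0,0]],
  [[0,0,0.8],[0,0,0]],
  [[0,0,0.3],[0,0,0]],
  [[0,0,0],[0,0,0]],
])

```text
t: 29.75
tool_pos: [0.6113, -0.0576, 0.1849]
tool_rot: [-0.093, -3.139, -0.001]
contact_force: [-0.7, 0.1, -1.0]
opening: 0.0484
```

```bash
python3 go.py .612 -.0565 .183 86.6;python3 - <<'E'
from h import *
cv2.imwrite("pics/scene32.png",ctrl.get_image("scene")[:,:,::-1])
a=cv2.imread("pics/scene32.png")[260:350,240:360];cv2.imwrite("pics/c32.png",cv2.resize(a,None,fx=6,fy=6,interpolation=2))
E
```

```text
t 29.75 pos [ 0.6113 -0.0576  0.1849] tooly 86.60014037410377 F [-0.7098  0.0976 -1.0243] op 0.048357406433456485
turn [ 0.0507 -0.0439  0.0002] shift now-axes [-0.0587  0.1126  0.1915] shift after-turn axes [-0.0586  0.1128  0.1915]
```

View pics/c32.png

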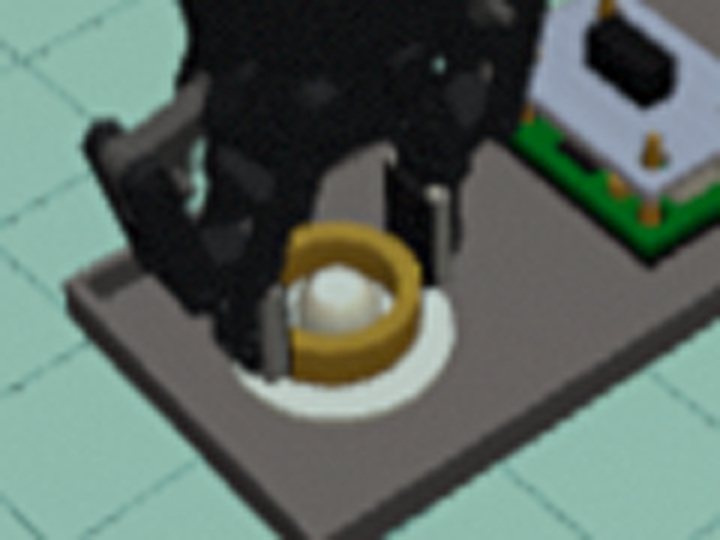

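The ring is around the stub, crop (340,300). I lower the last 2 mm to contact.

jog_arm([
  [[0,0,0.15],[0,0,0]],
  [[0,0,0.15],[0,0,0]],
  [[0,0,0.15],[0,0,0]],
])

```text
t: 30.1
tool_pos: [0.6119, -0.0576, 0.1829]
tool_rot: [-0.093, -3.138, -0.001]
contact_force: [-7.7, 1.8, 10.2]
opening: 0.0481
```

```bash
python3 go.py .612 -.0565 .183 86.6
```

```text
t 30.1 pos [ 0.6119 -0.0576  0.1829] tooly 86.62165847505464 F [-7.671   1.8171 10.1635] op 0.04809695284662067
turn [ 0.0379 -0.1028  0.0217] shift now-axes [-0.0049  0.1077 -0.0107] shift after-turn axes [-0.0049  0.1077 -0.0108]
```

jog_arm([
  [[0.05,0,-0.05],[0,0,0]],
  [[0,0,0],[0,0,0]],
])

```text
t: 30.3
tool_pos: [0.6119, -0.0576, 0.1845]
tool_rot: [0.093, 3.14, 0.001]
contact_force: [0.3, 0.8, 0.0]
opening: 0.0482
```

jog_arm([
  [[0,0,0],[0,0,0]],
  [[0,0,0],[0,0,0]],
  [[0,0,0],[0,0,0]],
  [[0,0,-1],[0,0,0]],
  [[0,0,-3],[0,0,0]],
  [[0,0,-4],[0,0,0]],
  [[0,0,-4],[0,0,0]],
  [[2,-2,-2],[0,0,0]],
], fingers=0.42)

```text
t: 31.1
tool_pos: [0.5903, -0.0753, 0.3272]
tool_rot: [-0.089, -3.134, -0.003]
contact_force: [0.2, -0.6, 1.5]
opening: 0.0604
```

jog_arm([
  [[4,-4,0],[0,0,0]],
  [[4,-5,0],[0,0,0]],
  [[4,-5,0],[0,0,0]],
  [[2,-4,0],[0,0,0]],
  [[0,-3,0],[0,0,0]],
  [[0,0,0],[0,0,0]],
  [[0,0,0],[0,0,0]],
])

```text
t: 31.8
tool_pos: [0.4561, -0.2597, 0.3392]
tool_rot: [0.088, 3.127, -0.012]
contact_force: [0.7, 0.2, -0.2]
opening: 0.0607
```

Run:
```python
from h import *
for n in cams: cv2.imwrite(f"pics/{n}33.png",ctrl.get_image(n)[:,:,::-1])
a=cv2.imread("pics/scene33.png")[220:360,240:440];cv2.imwrite("pics/c33.png",cv2.resize(a,None,fx=4,fy=4,interpolation=2))
print(ctrl.get_obs()["t"],ctrl.get_obs()["tool_pos"])
```

```text
31.9 [ 0.4566 -0.2589  0.3391]
```

View pics/c33.png

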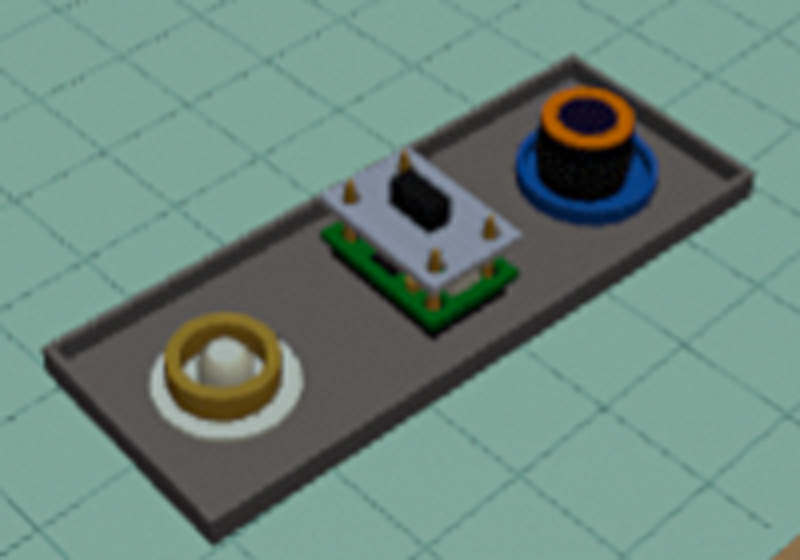

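View pics/top33.png

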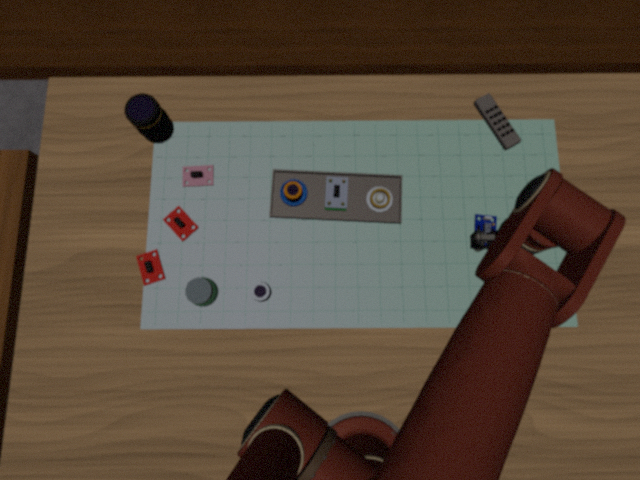

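All four parts are in place. The scene crop shows the board and plate stack over the posts at (425,240), the lens in the cup (588,150), and the ring around the stub (223,365). The top view shows the white lens (261,291), jar (201,291) and blue board (485,225) where they were. The gripper is open and clear, so I hand in.

```bash
python3 -c "
from station import ctrl
print(ctrl.finish_job(), ctrl.get_obs()['t'])"
```

```text
the job is handed in; nothing more can be done
the job is handed in; nothing more can be done
```

The job is done and was handed in at about 32 s of the 96 s allowed, with the gripper open and clear of everything. I packed the parts in the order asked:

- **Green board:** it is down over the four brass posts and lies on the black block. I pressed it with about 20 N at the expected height.
- **Aluminium cover plate:** it lies over the same posts on the board's spacers. It met them at the expected height with about 18 N, and all four post tips show through.
- **Orange-rimmed lens:** it stands upright in the blue cup.
- **Brass ring:** it lies flat around the white stub.

**Last checks:** the final scene picture shows all four parts seated. The final top picture shows the white-rimmed lens, jar, and red and pink plates where they were. The blue board is partly hidden by the arm there, but the visible part is in place.

**Disagreements:** no check failed. The two cameras differed by 3–8 mm in places. I used the scene view and rechecked the board and cover plate before lowering them, because the arm blocked the top view of each fit.

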